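# Slide the bearing pan off the heat and cover it

## Robot

A 7-joint arm with a two-finger parallel gripper is mounted at the origin on the work surface. World frame = base frame: x ahead of the robot, y to its left, z up, the work surface at z = 0. Lengths are in m, angles in rad, forces in N, time in s.
With the tool pointing down it reaches from about 0.425 to 0.875 m from the base axis. Payload 4.7 kg.
Tool frame: the origin (TCP) lies on the centre line of the jaws, within the pads' length; the fingertips stand 17 mm ahead of it and the grasp point (between the pads) lies 2 mm behind it; z points along the fingers, y is the direction in which the jaws open and shut (so a half turn about z gives the same grasp; the last joint's range is limited). The gripper opens to 85 mm and grips with 20 to 120 N. Pads are 22 mm wide; open, the fingers measure 114 mm over their backs; the gripper's body (76 mm by 85 mm) begins 54 mm behind the grasp point. The pads swing forward as they close: fully open they stand 13 mm farther back than shut.
Start: joints at [1.136, 0.321, -0.07, 1.45, 0.023, 1.371, -0.057], TCP at [0.282, -0.586, 0.248] pointing down, gripper open.
Joint ranges: [-2.86, 2.86], [-0.3, 2.09], [-1.38, 1.24], [0.06, 2.45], [-1.56, 4.7], [0.09, 2.05], [-2.69, 2.69]. Speed limits (rad/s): [2.57, 2.57, 3.14, 3.14, 3.14, 3.14, 3.14].

## Interface

Orientations are given as a 3x3 rotation matrix whose columns are the frame's x, y, z axes.
In Python, from plant import robot gives the robot as it stands.
- The arm moves only by the tool move_arm, never from a script. Its argument "commands" is a list of rows, each an object with "translation": the shift along the world's x, y, z scaled (see below), a list of three; "twist": the turn, a rotation vector about the world's x, y, z scaled (see below), a list of three; "claw": the closure, from 0 (fully open) to 1 (shut). In form: [{"translation": [dx, dy, dz], "twist": [ax, ay, az], "claw": claw}, ...]. A call has 1 to 12 rows; each row is the pose to reach, as a shift and turn from the pose commanded when the call began; what a row does not reach only later rows make up. The controller multiplies each number of a shift by 250 mm and each number of a turn by pi/4 rad. A row lasts 1/12 s, in which the tool goes at most 41.7 mm and 7.16 degrees, less where a joint would pass 70% of its speed; a pose out of reach is approached as far as the arm can. A call with a number of a shift or a turn outside -1 to 1 is refused whole. A call with a gripper value outside its range is refused whole. The fingers move at their own pace and stop on an object; "force" is the grip in N (left out, the last holds). Time passes only in rows, so rows that repeat a pose let the fingers close. It gives the time, the measured TCP pose, the force and the opening at its end, in the units of the state.
- robot.get_state(): the state, without advancing time (a new reading comes with each control period).
- robot.grab_frame(name): name is "scene" or "side" or "wrist"; returns a dict with "frame" (400x640x3 uint8, red, green, blue), "range_z" (400x640 float32, m along the optical axis (not along the pixel's ray), 0 where there is no reading), "vertical_fov" (degrees; the focal length in pixels is half the picture's height over the tangent of half this angle, whatever the lens; pixels are square), "cx", "cy" (the principal point, pixels), "R" (3x3) and "t" (3): a world point X has camera coordinates R X + t; the wrist camera has in their place "hand_eye" (4x4, takes a point from camera to tool coordinates, whose origin is the TCP and whose axes are the flange's). Camera axes: x right, y down, z forward; pixel columns grow to the right and rows downward; lengths in m; the calibration is good to about 2 mm. A picture is of the moment at which its call begins: read the wrist's pose just before it.
- robot.job_done(): hands the job in, once; it reports no verdict.
The state is a dict: "clock": time; "qpos": joint angles; "dq": joint speeds; "tau": joint torques, N m; "tool_pos": TCP position; "tool_rot": TCP orientation; "contact_force": force on the tool from outside, world axes, zero at the start; "moment": the same for the moment, N m; "grip_width": opening from 0.0 (shut) to 1.0 (fully open).
Only numpy, scipy, OpenCV 4.12 (cv2) and the standard library are available. Lean on these libraries where they do the work, as an engineer would, in place of code of your own. Each camera call takes 0.05 s, during which the arm holds its last target.

## Task

The bearings in the saucepan are warm: slide the pan across the glass hob, without lifting or tipping it, from the glowing red zone until it stands wholly inside the white ring of the other zone. Then take its lid off the sloping lid rest and set it gently on the pan, properly seated all round. Leave everything else on the bench where it is.

Things in the scene. Friction and masses are not known exactly. Their poses are not given: they have to be found in the camera images.
- pan_centre (a point): Centre of a bright aluminium saucepan (outside diameter 150 mm, 75 mm tall, about 0.7 kg; two steel wheel bearings lie in it and stay put): on its axis, half-way up, 37.5 mm above its underside. z axis up along the pan's axis; its handle points along -x. It stands loose on the flat glass of the hob, on the glowing zone.
- pan_rim (a point): Centre of the pan's mouth, at the height of its rim, 75 mm above its underside; mouth 142 mm inside, walls 4 mm. Axes as pan_centre.
- pan_handle (a point): Middle of the pan's black bar handle, 155 mm from the pan's axis (pan's -x direction), 36 mm higher than pan_centre, 73 mm above the glass. Axes as pan_centre. The bar is 120 mm long (along x), 22 mm wide (along y), 16 mm thick, and rises 8 degrees outward.
- hot_zone (a point): Centre of the glowing red round zone (diameter 192 mm) in the flat glass top of the twin hob, at the height of the glass, 55 mm above the bench; the pan starts here. It may be the left or the right zone. Axes: z up. The markings are flush; the glass is flat all over. The hob is 500 mm wide, 340 mm deep; the two zones lie 240 mm apart side by side.
- rest_zone (a point): Centre of the unlit zone, a white ring (inside diameter 184 mm, outside 194 mm) with a small white dot ring in its middle, on the same black glass, 55 mm above the bench. The pan goes here. Axes: z up.
- lid_knob (a point): Middle of the grip of the lid's black round knob (diameter 32 mm, 30 mm tall, on a 20 mm neck), 15 mm below the knob's end and about 25 mm above the lid's top. z axis: the lid's axis, pointing out of its top. At the start the lid leans, knob outward, on the lid rest: its axis is 35 degrees from vertical, leaning towards the robot. Lid 0.22 kg.
- lid_seat (a point): Centre of the lid at the underside of its flange (diameter 158 mm), 35 mm below lid_knob along the lid's axis; axes as lid_knob. Under the flange a plug, diameter 131 mm, 7 mm deep, drops loosely into the pan's mouth. When the lid is seated on the pan this point coincides with pan_rim.
- lid_rest: Fixed black sheet-steel lid rest, 131 x 130 mm on the bench, 122 mm tall; origin on the bench under its middle; its slope of 35 degrees falls along its -x axis, roughly towards the robot. Two pins 18 mm long, square to the slope at its lower edge, hold the lid: lift it along its axis to clear them.
- hob: Fixed twin glass hob, 340 (x) x 500 (y) x 55 mm; origin on the bench under its middle; its -x side with two black knobs faces the robot.
- spanner: Bystander: steel spanner, 170 mm long, lying on the front strip of the hob, under the height of the pan's handle; origin near its middle.
- spray_can: Bystander: aerosol can with a blue label, diameter 65 mm, 200 mm tall, on the bench to the right, beyond the lid rest; origin under its middle.
- grease_tin: Bystander: tin with yellow label and red cap, diameter 80 mm, 85 mm tall, on the bench to the right, beyond the lid rest; origin under its middle.
- oil_bottle: Bystander: flat black oil bottle with green label and red cap, 55 x 100 mm, 190 mm tall, on the bench to the left of the hob; origin under its middle.
- hammer: Bystander: hammer, 260 mm long, lying on the bench at the left; origin near its middle.
- mug: Bystander: blue mug, diameter 80 mm, 90 mm tall, on the bench in front of the hob at the left; origin under its middle.
- tape: Bystander: roll of blue tape, diameter 100 mm, 25 mm tall, flat on the bench in front at the right; origin under its middle.
Things that resemble listed ones, but are neither listed nor needed, are in the scene too. What is shaped like the part that bears lid_knob but orange is not meant.

How it is judged:
By the outcome, as a careful person would: the job done as asked, in the order asked, and still so for the second after the job is handed in, with the robot touching nothing.
It also fails if it takes over 61 s, if anything falls off the work surface, if the arm or the gripper's body presses on something with over 40 N, if the wrist force passes 120 N, or if a joint passes its speed limit or range.

## Working session

There is one attempt and no reset: what is moved stays moved. The work goes in short steps, Python scripts to look and compute and a tool call to move; the robot and the scene stay as the last step left them, time stands still between calls to the robot, and variables do not carry over. Pictures are saved under pics/ and viewed, and the job is handed in when it is done.

Besides the shell and the picture viewer there is one more tool, called after "Request:" in YAML: its name, and indented under it one key for each argument. move_arm: Moves the arm, as the interface text tells. Shifts and turns lie within -1 to 1; 1 stands for 250 mm of shift or pi/4 rad of turn. Its arguments: {"type":"object","properties":{"commands":{"type":"array","items":{"type":"object","properties":{"translation":{"type":"array","items":{"type":"number"}},"twist":{"type":"array","items":{"type":"number"}},"claw":{"type":"number"}}}},"force":{"type":"number"}},"required":["commands"]}

```bash
ls; mkdir -p pics; cat > h.py <<'E'
import numpy as np, cv2
from plant import robot
def K(f):
    h=f["frame"].shape[0]; F=h/2/np.tan(np.radians(f["vertical_fov"])/2)
    return F,f["cx"],f["cy"]
def world(f,u,v,z=None,state=None):
    """pixel arrays -> world by depth, R,t cams"""
    F,cx,cy=K(f); u=np.asarray(u,float); v=np.asarray(v,float)
    d=np.stack([(u-cx)/F,(v-cy)/F,np.ones_like(u)],-1)
    R,t=campose(f,state)
    c=-R.T@t; dw=d@R
    if z is None:
        Z=f["range_z"][np.round(v).astype(int),np.round(u).astype(int)]
        return c+dw*Z[...,None]
    s=(z-c[2])/dw[...,2]
    return c+dw*s[...,None]
def campose(f,state=None):
    if "R" in f: return np.array(f["R"]),np.array(f["t"])
    H=np.array(f["hand_eye"]); T=np.eye(4);T[:3,:3]=state["tool_rot"];T[:3,3]=state["tool_pos"]
    W=np.linalg.inv(T@H); return W[:3,:3],W[:3,3]
def proj(f,X,state=None):
    F,cx,cy=K(f);R,t=campose(f,state);c=np.asarray(X)@R.T+t
    return np.stack([c[...,0]/c[...,2]*F+cx,c[...,1]/c[...,2]*F+cy],-1)
def save(f,n): cv2.imwrite("pics/"+n,f["frame"][...,::-1])
E
python3 - <<'E'
from h import *
import pickle
s=robot.get_state();print(s)
fs={}
for n in ["scene","side","wrist"]:
    st=robot.get_state();f=robot.grab_frame(n);f["state"]=st;fs[n]=f;save(f,n+"0.png");print(n,f["vertical_fov"],f["cx"],f["cy"])
    R,t=campose(f,st);print(-R.T@t, R[2])
pickle.dump(fs,open("f0.pkl","wb"))
E
```

```text
pics
{'clock': 0.0, 'qpos': array([ 1.13609227,  0.32182906, -0.07006885,  1.45166051,  0.02259775,
        1.37076866, -0.05688178]), 'dq': array([ 1.17078313e-03, -9.26111297e-04, -1.02032909e-03,  4.73951285e-04,
        8.23454210e-04, -6.76600098e-05, -1.13068532e-03]), 'tau': array([-6.34003500e-04, -4.93582678e+01, -3.82433999e-01, -3.14334154e+01,
        1.30203820e-02,  1.14107746e-02,  1.28415022e-05]), 'tool_pos': array([ 0.28176476, -0.5852118 ,  0.24722667]), 'tool_rot': array([[ 9.00952311e-01,  4.33917178e-01, -9.03202832e-04],
       [ 4.33918107e-01, -9.00950810e-01,  1.64756457e-03],
       [-9.88347558e-05, -1.87629317e-03, -9.99998235e-01]]), 'contact_force': array([-0.1863308 ,  0.21437498,  0.04358821]), 'moment': array([-0.02077541, -0.02396044, -0.04562748]), 'grip_width': 0.9983557017369018}
scene 46.63492693291172 312.20077630394024 191.37874255278356
[ 1.31930781 -0.04231289  1.19890028] [-0.60018436  0.06763824 -0.79699674]
side 49.61215699177139 324.3958773741527 199.79652445731705
[0.3634168  1.08825658 1.16344302] [ 0.07384837 -0.70224021 -0.70809965]
wrist 63.39415203771 320.1503719375389 200.26935457107433
[ 0.35635018 -0.54805933  0.3728625 ] [-0.29151523 -0.13930108 -0.94636889]
```

View pics/scene0.png

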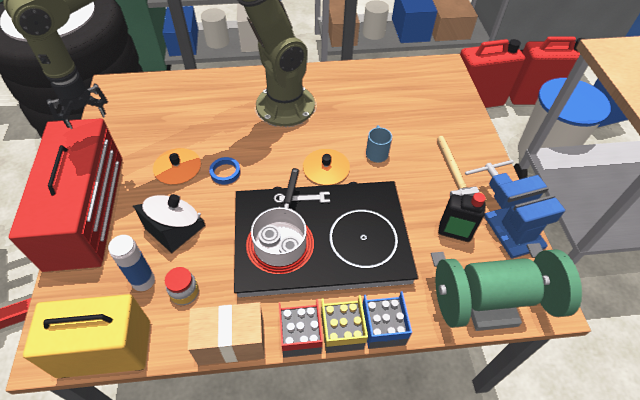

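View pics/side0.png

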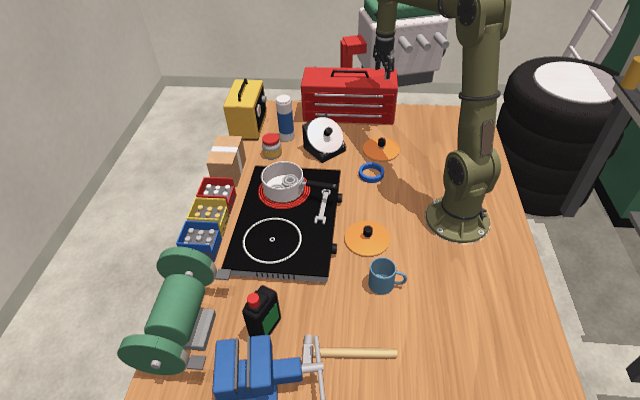

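View pics/wrist0.png

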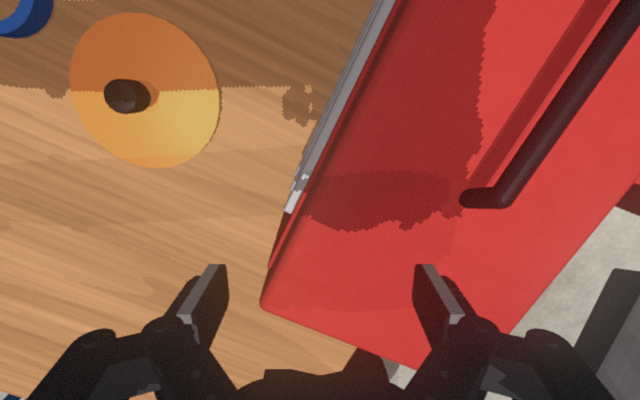

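The scene view shows the pan with its rim at (278,225) on the red zone, and the white ring centred at (363,238). The handle runs to (292,172). The white lid, with its knob at (173,201), is on the black rest. The orange lids are decoys. Next I'll measure.

```bash
cat > m.py <<'E'
from h import *
import pickle
fs=pickle.load(open("f0.pkl","rb"))
from scipy.optimize import least_squares
def circ(P):
    A=np.c_[2*P,np.ones(len(P))];s=np.linalg.lstsq(A,(P**2).sum(1),rcond=None)[0]
    c=s[:2];r=np.sqrt(s[2]+c@c)
    g=least_squares(lambda p:np.hypot(P[:,0]-p[0],P[:,1]-p[1])-p[2],[*c,r],loss='soft_l1',f_scale=.002).x
    return g
for n in ["scene","side"]:
    f=fs[n];v,u=np.mgrid[0:400,0:640];W=world(f,u,v);im=f["frame"].astype(int);hsv=cv2.cvtColor(f["frame"],cv2.COLOR_RGB2HSV).astype(int)
    ok=f["range_z"]>0
    # hob region
    hob=ok&(abs(W[...,2]-.055)<.006)&(W[...,0]>.3)&(abs(W[...,1])<.5)
    dark=hob&(hsv[...,2]<60)
    P=W[dark];print(n,"hob z",np.median(P[:,2]),P[:,:2].min(0),P[:,:2].max(0))
    (c,sz,a)=cv2.minAreaRect(P[:,:2].astype(np.float32)); print("hob rect",c,sz,a)
    wh=hob&(hsv[...,2]>150)&(hsv[...,1]<60)&(W[...,1]>c[1]-.02)
    Q=world(f,u[wh],v[wh],z=.055)[:,:2];g0=np.median(Q,0);
    d=np.hypot(*(Q-(Q.min(0)+Q.max(0))/2).T); Q=Q[d>.075]
    print("rest ring",circ(Q),len(Q))
    red=hob&(hsv[...,2]>120)&(hsv[...,1]>150)&((hsv[...,0]<8)|(hsv[...,0]>172))
    Q=world(f,u[red],v[red],z=.055)[:,:2]
    # outer boundary by hull
    hq=cv2.convexHull(Q.astype(np.float32))[:,0]; print("hot hull circle",circ(hq),cv2.minEnclosingCircle(Q.astype(np.float32)))
    rim=ok&(abs(W[...,2]-.130)<.004)&(W[...,0]>.4)&(abs(W[...,1])<.35)&(hsv[...,1]<60)&(hsv[...,2]>90)
    Q=W[rim];print("rim",len(Q),np.median(Q[:,2]),circ(Q[:,:2]))
    # handle
    H=ok&(W[...,2]>.1)&(W[...,2]<.16)&(W[...,0]>.35)&(W[...,0]<.62)&(abs(W[...,1])<.3)&(hsv[...,2]<80)
    Q=W[H];print("handle",len(Q),Q.mean(0),Q.min(0),Q.max(0)); 
    U,S,V=np.linalg.svd(Q-Q.mean(0));print("dir",V[0])
    # lid
    L=ok&(W[...,2]>.03)&(W[...,2]<.2)&(W[...,0]>.3)&(W[...,0]<.75)&(W[...,1]<-.2)&(W[...,1]>-.5)&(hsv[...,2]>120)&(hsv[...,1]<40)
    m=L.astype(np.uint8);k,lab,st,ce=cv2.connectedComponentsWithStats(m)
    for i in range(1,k):
        if st[i,4]>80: print("comp",i,st[i],ce[i],W[lab==i].mean(0))
E
python3 m.py
```

```text
scene hob z 0.055193154871640004 [ 0.31088035 -0.46093385] [0.78180614 0.49998392]
hob rect (0.6076122522354126, 0.028063416481018066) (0.5049260854721069, 0.8597930073738098) 19.19200325012207
rest ring [0.71664706 0.11858834 0.17682579] 1144
hot hull circle [ 0.76311265 -0.03125786  0.17852222] ((0.7584154605865479, -0.04816688224673271), 0.19333462417125702)
rim 290 0.12935924883406924 [0.67237865 0.17412219 0.24267617]
handle 158 [ 0.49886544 -0.01344784  0.13354663] [ 0.43460279 -0.0353983   0.11932823] [0.54737105 0.01086501 0.14824032]
dir [ 0.94995623 -0.27455187 -0.14901149]
comp 1 [ 142  196   59   31 1175] [169.52851064 211.61702128] [ 0.51820867 -0.3656244   0.09309771]
comp 6 [109 237  30  30 370] [125.48378378 255.84324324] [ 0.70636467 -0.43822563  0.18069342]
side hob z 0.055738011487429184 [ 0.3095745  -0.49744115] [0.82693147 0.45114083]
hob rect (0.562484860420227, -0.019458472728729248) (0.9414827227592468, 0.5141034722328186) 88.33099365234375
rest ring [0.69906156 0.05749694 0.20909768] 273
hot hull circle [ 0.68907977 -0.07470154  0.14914753] ((0.7368395924568176, -0.0394984632730484), 0.19841070473194122)
rim 152 0.12960716889573587 [ 0.63474566 -0.05471825  0.07269   ]
handle 195 [ 0.48730223 -0.00549351  0.13407743] [ 0.42943831 -0.0355217   0.11589114] [0.54389251 0.01877066 0.14706795]
dir [-0.94580433  0.29751328  0.13015382]
comp 1 [276  94  16  20 187] [283.83957219 105.62566845] [ 0.6800731  -0.42696601  0.17607412]
comp 6 [307 117  37  37 950] [324.46526316 134.67684211] [ 0.5076848  -0.36119629  0.0848184 ]
```

```bash
cat > m2.py <<'E'
from m import circ
from h import *
import pickle
fs=pickle.load(open("f0.pkl","rb"))
ROI={"scene":dict(ring=(322,205,405,275),hot=(240,225,320,280),rim=(240,200,315,245),lid=(130,185,205,240)),
     "side":dict(ring=(238,212,305,268),hot=(250,170,320,212),rim=(255,158,310,190),lid=(300,112,346,160))}
for n in ["scene","side"]:
    f=fs[n];v,u=np.mgrid[0:400,0:640];W=world(f,u,v);hsv=cv2.cvtColor(f["frame"],cv2.COLOR_RGB2HSV).astype(int);ok=f["range_z"]>0
    def box(k):
        a,b,c,d=ROI[n][k];return ok&(u>=a)&(u<c)&(v>=b)&(v<d)
    print(n)
    m=box("ring")&(hsv[...,2]>130)&(hsv[...,1]<60)&(abs(W[...,2]-.055)<.01)
    Q=world(f,u[m],v[m],z=.055)[:,:2];d=np.hypot(*(Q-(Q.min(0)+Q.max(0))/2).T);print(" dot",Q[d<.03].mean(0));print(" ring",circ(Q[d>.07]))
    m=box("hot")&(hsv[...,2]>120)&(hsv[...,1]>150)&(abs(W[...,2]-.055)<.01)
    Q=world(f,u[m],v[m],z=.055)[:,:2];print(" hot",cv2.minEnclosingCircle(Q.astype(np.float32)))
    m=box("rim")&(abs(W[...,2]-.130)<.005)&(hsv[...,1]<60)&(hsv[...,2]>90)
    print(" rim",circ(W[m][:,:2]),m.sum(),W[m][:,2].mean(), "x",W[m][:,0].min(),W[m][:,0].max(),"y",W[m][:,1].min(),W[m][:,1].max())
    m=box("lid")&(hsv[...,2]>110)&(hsv[...,1]<40)
    k,lab,st,ce=cv2.connectedComponentsWithStats(m.astype(np.uint8));i=1+st[1:,4].argmax();m=lab==i
    P=W[m];nn=None
    for _ in range(5):
        c=P.mean(0);nn=np.linalg.svd(P-c)[2][2];nn=nn*np.sign(nn[2]);e=(P-c)@nn;P=P[abs(e-np.median(e))<.004]
    print(" lid white",m.sum(),len(P),c,nn,"tilt",np.degrees(np.arccos(nn[2])))
    # circle in plane
    ex=np.cross([0,1,0],nn);ex/=np.linalg.norm(ex);ey=np.cross(nn,ex)
    h=cv2.convexHull(np.stack([(P-c)@ex,(P-c)@ey],1).astype(np.float32))[:,0]
    (a,b),r=cv2.minEnclosingCircle(h);print(" lid circ",c+a*ex+b*ey,r, circ(h))
    k=box("lid")&(hsv[...,2]<70)&(((W-c)@nn)>.012)&(np.linalg.norm(W-c,axis=2)<.08)
    K=W[k];print(" knob",k.sum(),K.mean(0),"height above plane",((K-c)@nn).min(),((K-c)@nn).max())
    t=((K-c)@nn);top=K[t>t.max()-.006];print(" knobtop",len(top),top.mean(0),t.max())
    print(" bbox knob px",u[k].min(),u[k].max(),v[k].min(),v[k].max())
E
python3 m2.py | grep -v -e comp | tail -24
python3 - <<'E'
import cv2
a=cv2.imread('pics/scene0.png')[160:300,120:420];cv2.imwrite('pics/s0c.png',cv2.resize(a,(780,364),interpolation=cv2.INTER_CUBIC))
a=cv2.imread('pics/side0.png')[90:280,220:420];cv2.imwrite('pics/d0c.png',cv2.resize(a,(600,570),interpolation=cv2.INTER_CUBIC))
E
```

```text
hot hull circle [ 0.68907977 -0.07470154  0.14914753] ((0.7368395924568176, -0.0394984632730484), 0.19841070473194122)
rim 152 0.12960716889573587 [ 0.63474566 -0.05471825  0.07269   ]
handle 195 [ 0.48730223 -0.00549351  0.13407743] [ 0.42943831 -0.0355217   0.11589114] [0.54389251 0.01877066 0.14706795]
dir [-0.94580433  0.29751328  0.13015382]
scene
 dot [0.63638629 0.18423617]
 ring [0.63688287 0.18350536 0.09433913]
 hot ((0.6329814791679382, -0.05624450743198395), 0.09684032201766968)
 rim [ 0.63657317 -0.05606622  0.07246545] 203 0.12908487710524716 x 0.5398925721882843 0.6845323751889232 y -0.12855007552390052 0.01707019177956748
 lid white 1188 957 [ 0.51638881 -0.36688218  0.09307152] [-0.38724209  0.41285893  0.82437314] tilt 34.475011731427834
 lid circ [ 0.50749975 -0.36102434  0.08596226] 0.08257083594799042 [-0.01049926  0.00262823  0.07849896]
 knob 116 [ 0.49988948 -0.35154879  0.11851747] height above plane 0.015496612640253198 0.04600138293605655
 knobtop 42 [ 0.49180244 -0.34806515  0.12405862] 0.04600138293605655
 bbox knob px 168 178 195 207
side
 dot [0.6377327  0.18364531]
 ring [0.63759532 0.18396256 0.09427594]
 hot ((0.6328049898147583, -0.05516703054308891), 0.0976671352982521)
 rim [ 0.63452831 -0.05461988  0.072587  ] 173 0.1293637813546034 x 0.5593849488738081 0.7095976970843361 y -0.13147839058197075 0.023021983776086108
 lid white 968 569 [ 0.50801517 -0.3592632   0.08394228] [-0.37767733  0.43085596  0.81958708] tilt 34.95652021057179
 lid circ [ 0.50281927 -0.3621103   0.08304466] 0.08214591443538666 [-0.00190009 -0.00463307  0.07768124]
 knob 48 [ 0.49335988 -0.34205835  0.11553035] height above plane 0.012554323749742418 0.05214825075773007
 knobtop 11 [ 0.48744549 -0.34141796  0.12428004] 0.05214825075773007
 bbox knob px 324 331 128 135
```

View pics/s0c.png

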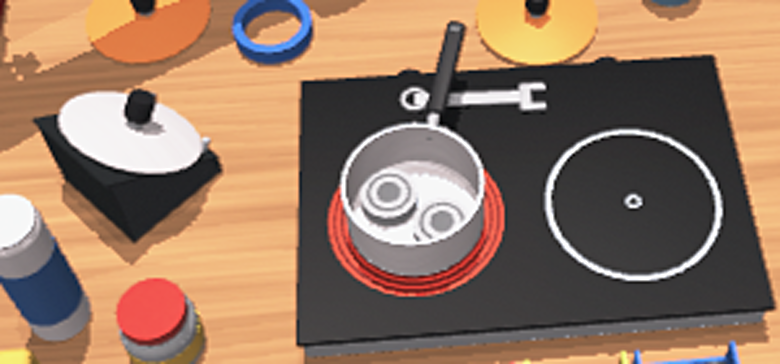

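View pics/d0c.png

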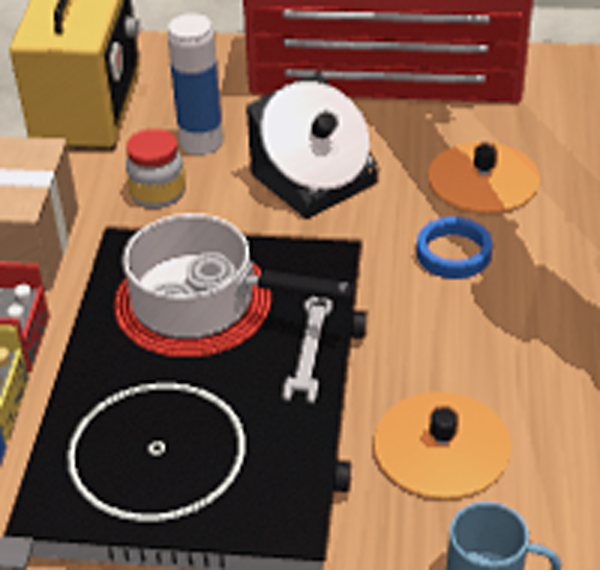

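Measured so far:

| Item | Position (m) |
|---|---|
| Pan centre | (0.6355, -0.0553) |
| Rest ring centre | (0.637, 0.1838) |
| Lid knob | near (0.49, -0.345, 0.12), axis about (-0.385, 0.42, 0.82) |

I'll push the pan in +y with the two open fingers straddling its -y wall, so nothing lifts it. On the way there I'll look at the lid from above.

Request:
move_arm:
  commands:
    - {"translation": [0, 0, 0.12], "twist": [0, 0, 0], "claw": 0}
    - {"translation": [0.03, 0.03, 0.24], "twist": [0, 0, 0.08], "claw": 0}
    - {"translation": [0.12, 0.14, 0.28], "twist": [0, 0, 0.18], "claw": 0}
    - {"translation": [0.21, 0.25, 0.28], "twist": [0, 0, 0.28], "claw": 0}
    - {"translation": [0.3, 0.36, 0.28], "twist": [0, 0, 0.38], "claw": 0}
    - {"translation": [0.39, 0.47, 0.28], "twist": [0, 0, 0.48], "claw": 0}
    - {"translation": [0.48, 0.57, 0.28], "twist": [0, 0, 0.58], "claw": 0}
    - {"translation": [0.55, 0.65, 0.28], "twist": [0, 0, 0.68], "claw": 0}
    - {"translation": [0.6, 0.7, 0.28], "twist": [0, 0, 0.75], "claw": 0}
    - {"translation": [0.6, 0.7, 0.28], "twist": [0, 0, 0.8], "claw": 0}
    - {"translation": [0.6, 0.7, 0.28], "twist": [0, 0, 0.8], "claw": 0}

```text
clock: 1.07
tool_pos: [0.4328, -0.4098, 0.3181]
tool_rot: [[0.471, 0.882, -0.0], [0.882, -0.471, -0.0], [-0.0, -0.0, -1.0]]
contact_force: [-0.3, 0.2, -0.1]
grip_width: 1.002
```

```bash
python3 - <<'E'
from h import *
import pickle
st=robot.get_state();f=robot.grab_frame("wrist");f["state"]=st;save(f,"w1.png");pickle.dump(f,open("w1.pkl","wb"))
print(st["tool_pos"],st["tool_rot"].round(3),st["qpos"].round(3),st["clock"])
E
```

```text
[ 0.43277038 -0.40983877  0.31812888] [[ 0.471  0.882 -0.   ]
 [ 0.882 -0.471 -0.   ]
 [-0.    -0.    -1.   ]] [ 0.942  0.195 -0.268  1.474  0.052  1.48   0.184] 1.0667
```

View pics/w1.png

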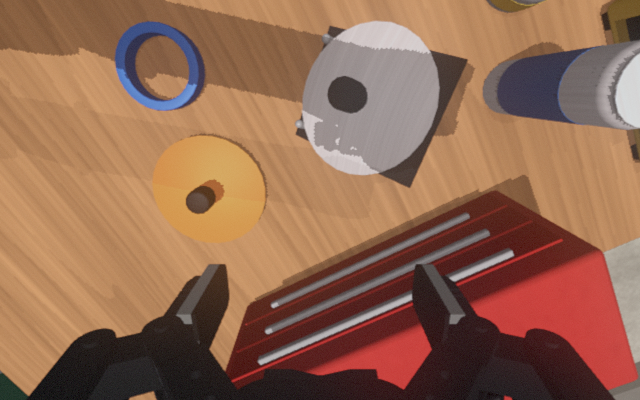

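The wrist view shows the lid with its knob at about (347,95). The rest's two pins are at (326,38) and (300,125). I'll fit the lid plane and knob from this view.

```bash
cat > m3.py <<'E'
from h import *
import pickle
f=pickle.load(open("w1.pkl","rb"));st=f["state"]
v,u=np.mgrid[0:400,0:640];W=world(f,u,v,state=st);hsv=cv2.cvtColor(f["frame"],cv2.COLOR_RGB2HSV).astype(int)
box=(u>295)&(u<445)&(v>15)&(v<180)
m=box&(hsv[...,2]>90)&(hsv[...,1]<50)
k,lab,s,ce=cv2.connectedComponentsWithStats(m.astype(np.uint8));i=1+s[1:,4].argmax();m=lab==i
P=W[m];print(m.sum(),s[i])
for _ in range(8):
    c=P.mean(0);n=np.linalg.svd(P-c,full_matrices=False)[2][2];n*=np.sign(n[2]);P=P[abs((P-c)@n)<.003]
print(len(P),c,n,np.degrees(np.arccos(n[2])))
h=(W[m]-c)@n; print("heights pct",np.percentile(h,[0,1,5,25,50,75,95,99,100]).round(4))
ex=np.cross([0,1,0],n);ex/=np.linalg.norm(ex);ey=np.cross(n,ex)
cn,_=cv2.findContours(m.astype(np.uint8),cv2.RETR_EXTERNAL,cv2.CHAIN_APPROX_NONE);cn=max(cn,key=len)[:,0]
# rays of contour to the plane
R,t=campose(f,st);C=-R.T@t;F,cx,cy=K(f)
d=np.stack([(cn[:,0]-cx)/F,(cn[:,1]-cy)/F,np.ones(len(cn))],1)@R
X=C+d*(((c-C)@n)/(d@n))[:,None]
from m import circ
q=np.stack([(X-c)@ex,(X-c)@ey],1);g=circ(q);print("lid circle centre",c+g[0]*ex+g[1]*ey,"r",g[2])
k=box&(hsv[...,2]<75)&(((W-c)@n)>.012)&(np.linalg.norm(W-c,axis=2)<.08)
Kp=W[k];hh=(Kp-c)@n;print("knob",k.sum(),np.percentile(hh,[0,5,50,95,100]))
top=Kp[hh>np.percentile(hh,95)-.004];q=np.stack([(top-c)@ex,(top-c)@ey],1).astype(np.float32)
print("top mean",top.mean(0),cv2.minEnclosingCircle(q)); (a,b),r=cv2.minEnclosingCircle(q)
tc=c+a*ex+b*ey+n*np.median((top-c)@n);print("top centre",tc,"grip", tc-.015*n, "seat",tc-.05*n, "h",np.median((top-c)@n))
E
python3 m3.py | tail -9
```

```text
rim 152 0.12960716889573587 [ 0.63474566 -0.05471825  0.07269   ]
handle 195 [ 0.48730223 -0.00549351  0.13407743] [ 0.42943831 -0.0355217   0.11589114] [0.54389251 0.01877066 0.14706795]
dir [-0.94580433  0.29751328  0.13015382]
comp 1 [276  94  16  20 187] [283.83957219 105.62566845] [ 0.6800731  -0.42696601  0.17607412]
comp 6 [307 117  37  37 950] [324.46526316 134.67684211] [ 0.5076848  -0.36119629  0.0848184 ]
lid circle centre [ 0.50382654 -0.36422057  0.08524051] r 0.08105468242182752
knob 1046 [0.01645707 0.02253098 0.04229949 0.0446059  0.04666941]
top mean [ 0.48800121 -0.34674998  0.12197912] ((-0.006237322930246592, -0.0032470503356307745), 0.015316855162382126)
top centre [ 0.48752734 -0.3468659   0.12183215] grip [ 0.49414492 -0.35423879  0.11056946] seat [ 0.50958595 -0.37144219  0.08428986] h 0.043195704979679575
```

```bash
sed -i 's/^for n in/if __name__=="__main__":\n for n in/' m.py; python3 - <<'E'
s=open('m.py').read()
i=s.index('if __name__');open('m.py','w').write(s[:i])
E
python3 m3.py
```

```text
15575 [  296    21   144   154 15575]
3852 [ 0.51277034 -0.36526997  0.09118256] [-0.44117236  0.49152588  0.7508457 ] 41.33631217458384
heights pct [-0.0892 -0.0125 -0.0103 -0.0052 -0.0008  0.003   0.0059  0.0115  0.2977]
lid circle centre [ 0.50382654 -0.36422057  0.08524051] r 0.08105468242182752
knob 1046 [0.01645707 0.02253098 0.04229949 0.0446059  0.04666941]
top mean [ 0.48800121 -0.34674998  0.12197912] ((-0.006237322930246592, -0.0032470503356307745), 0.015316855162382126)
top centre [ 0.48752734 -0.3468659   0.12183215] grip [ 0.49414492 -0.35423879  0.11056946] seat [ 0.50958595 -0.37144219  0.08428986] h 0.043195704979679575
```

```bash
cat > m4.py <<'E'
from h import *
import pickle
def lid(f,st,box,n,c0):
    v,u=np.mgrid[0:400,0:640];W=world(f,u,v,state=st);hsv=cv2.cvtColor(f["frame"],cv2.COLOR_RGB2HSV).astype(int)
    a,b,c,d=box;B=(u>a)&(u<c)&(v>b)&(v<d)
    ex=np.cross([0,1,0],n);ex/=np.linalg.norm(ex);ey=np.cross(n,ex)
    L=W-c0;h=L@n;r=np.hypot(L@ex,L@ey)
    k=B&(hsv[...,2]<75)&(h>.012)&(h<.07)&(r<.04)
    Kp=W[k];hh=h[k];print("knob",k.sum(),np.percentile(hh,[5,50,90,95]))
    T=np.percentile(hh,90);top=Kp[abs(hh-T)<.004];U,S,V=np.linalg.svd(top-top.mean(0),full_matrices=False);print("top normal",V[2]*np.sign(V[2][2]),len(top))
    q=np.stack([(top-c0)@ex,(top-c0)@ey],1).astype(np.float32);(a,b),rr=cv2.minEnclosingCircle(q)
    tc=c0+a*ex+b*ey+n*T;print("r",rr,"top",tc,"mean",top.mean(0),"grip",tc-.015*n,"seat",tc-.05*n)
    m=B&(hsv[...,2]>90)&(hsv[...,1]<50)&(abs(h)<.02)&(r<.09)
    s0=tc-.05*n;L=W-s0;r=np.hypot(L@ex,L@ey);h=L@n
    for r0,r1 in [(.025,.04),(.04,.055),(.055,.065),(.065,.072),(.072,.078),(.078,.084)]:
        j=m&(r>r0)&(r<r1);
        if j.sum()<10: continue
        th=np.arctan2((L@ey)[j],(L@ex)[j]);A=np.c_[np.ones(j.sum()),r[j]*np.cos(th),r[j]*np.sin(th)]
        s=np.linalg.lstsq(A,h[j],rcond=None)[0];print(r0,j.sum(),"h %.4f slope x %.3f y %.3f"%tuple(s))
    j=m&(r<.085)
    A=np.c_[np.ones(j.sum()),(L@ex)[j],(L@ey)[j],r[j]**2];s=np.linalg.lstsq(A,h[j],rcond=None)[0];print("dome fit",s)
n0=np.array([-.3838,.4263,.8192])
if __name__=="__main__":
    f=pickle.load(open("w1.pkl","rb"));lid(f,f["state"],(295,15,445,180),n0,np.array([.508,-.363,.086]))
E
python3 m4.py
```

```text
knob 1046 [0.02484848 0.04352247 0.04478106 0.04504189]
top normal [-0.36279388  0.40092336  0.84121404] 741
r 0.015475439839065075 top [ 0.48737167 -0.34674974  0.12255019] mean [ 0.48857839 -0.3474906   0.1224079 ] grip [ 0.49312867 -0.35314424  0.11026219] seat [ 0.50656167 -0.36806474  0.08159019]
0.025 2219 h 0.0080 slope x 0.004 y 0.009
0.04 3717 h 0.0066 slope x 0.005 y 0.008
0.055 3168 h 0.0051 slope x 0.004 y 0.010
0.065 2523 h 0.0037 slope x 0.004 y 0.009
0.072 2371 h 0.0025 slope x 0.003 y 0.011
0.078 398 h 0.0023 slope x -0.016 y 0.022
dome fit [ 0.00945704  0.00253067  0.0109501  -1.1966143 ]
```

The lid axis is confirmed: n=(-0.384, 0.426, 0.819), with the residual slope under 1°. The grip point is about (0.493, -0.353, 0.110). Now I'll go to the start of the push.

Request:
move_arm:
  commands:
    - {"translation": [0.06, 0.06, 0], "twist": [0, 0, 0.08], "claw": 0}
    - {"translation": [0.16, 0.16, -0.02], "twist": [0, 0, 0.18], "claw": 0}
    - {"translation": [0.27, 0.28, -0.04], "twist": [0, 0, 0.28], "claw": 0}
    - {"translation": [0.38, 0.39, -0.08], "twist": [0, 0, 0.38], "claw": 0}
    - {"translation": [0.49, 0.51, -0.14], "twist": [0, 0, 0.48], "claw": 0}
    - {"translation": [0.6, 0.62, -0.22], "twist": [0, 0, 0.56], "claw": 0}
    - {"translation": [0.71, 0.73, -0.3], "twist": [0, 0, 0.61], "claw": 0}
    - {"translation": [0.78, 0.81, -0.38], "twist": [0, 0, 0.625], "claw": 0}
    - {"translation": [0.812, 0.84, -0.46], "twist": [0, 0, 0.625], "claw": 0}
    - {"translation": [0.812, 0.84, -0.54], "twist": [0, 0, 0.625], "claw": 0}
    - {"translation": [0.812, 0.84, -0.58], "twist": [0, 0, 0.625], "claw": 0}
    - {"translation": [0.812, 0.84, -0.6], "twist": [0, 0, 0.625], "claw": 0}

```text
clock: 2.12
tool_pos: [0.6335, -0.202, 0.1658]
tool_rot: [[0.005, 1.0, -0.004], [1.0, -0.005, 0.0], [0.0, -0.004, -1.0]]
contact_force: [-0.3, -1.1, 1.0]
grip_width: 0.999
```

```bash
cat > look.py <<'E'
import sys
from h import *
import pickle
for a in sys.argv[2:]:
    st=robot.get_state();f=robot.grab_frame(a);f["state"]=st;n=f"{a}{sys.argv[1]}";save(f,n+".png");pickle.dump(f,open(n+".pkl","wb"))
st=robot.get_state();print(st["clock"],st["tool_pos"].round(4),st["tool_rot"].round(3).tolist(),st["qpos"].round(3),st["contact_force"].round(2),st["grip_width"])
E
python3 look.py 2 wrist
```

```text
2.1667 [ 0.6335 -0.2023  0.1661] [[0.005, 1.0, -0.003], [1.0, -0.005, 0.0], [0.0, -0.003, -1.0]] [ 0.61   0.44  -0.451  1.497  0.197  1.253  0.129] [-0.33  0.28 -0.32] 1.0042871465561278
```

View pics/wrist2.png

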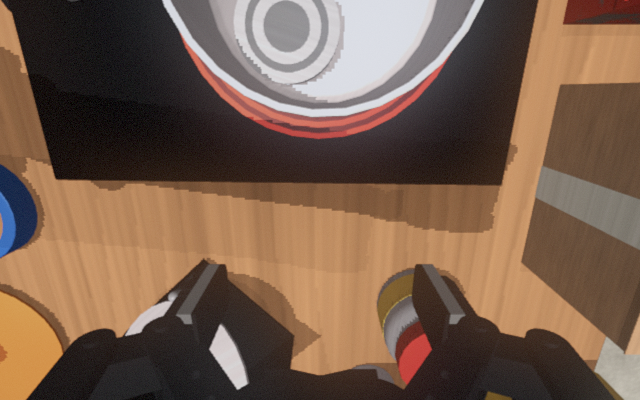

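The pan is central in the wrist view at x≈0.634. I'll descend behind it and close in slowly.

Request:
move_arm:
  commands:
    - {"translation": [0.008, 0, -0.08], "twist": [0, 0, 0], "claw": 0}
    - {"translation": [0.008, 0, -0.18], "twist": [0, 0, 0], "claw": 0}
    - {"translation": [0.008, 0, -0.26], "twist": [0, 0, 0], "claw": 0}
    - {"translation": [0.008, 0.02, -0.29], "twist": [0, 0, 0], "claw": 0}
    - {"translation": [0.008, 0.07, -0.29], "twist": [0, 0, 0], "claw": 0}
    - {"translation": [0.008, 0.13, -0.29], "twist": [0, 0, 0], "claw": 0}
    - {"translation": [0.008, 0.18, -0.29], "twist": [0, 0, 0], "claw": 0}
    - {"translation": [0.008, 0.21, -0.29], "twist": [0, 0, 0], "claw": 0}
    - {"translation": [0.008, 0.23, -0.29], "twist": [0, 0, 0], "claw": 0}
    - {"translation": [0.008, 0.24, -0.29], "twist": [0, 0, 0], "claw": 0}

```text
clock: 3.0
tool_pos: [0.6377, -0.1389, 0.0971]
tool_rot: [[0.001, 1.0, 0.002], [1.0, -0.001, -0.0], [-0.0, 0.002, -1.0]]
contact_force: [0.6, -0.0, -0.3]
grip_width: 0.999
```

```bash
python3 look.py 3 wrist side
```

```text
3.1 [ 0.6373 -0.1402  0.0964] [[0.002, 1.0, 0.001], [1.0, -0.002, -0.001], [-0.001, 0.001, -1.0]] [ 0.531  0.475 -0.46   1.601  0.228  1.118  0.014] [-0.03 -0.14  0.8 ] 1.001331036151276
```

View pics/wrist3.png

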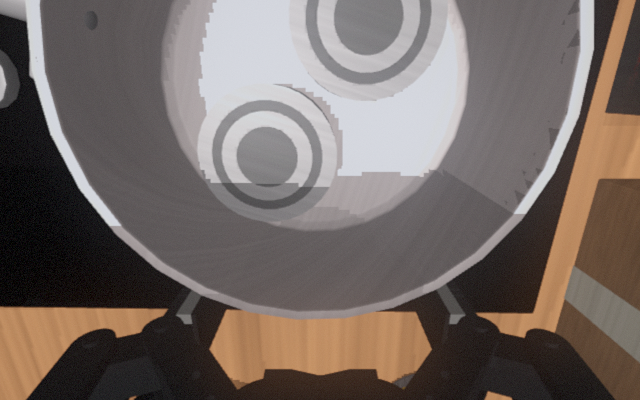

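View pics/side3.png

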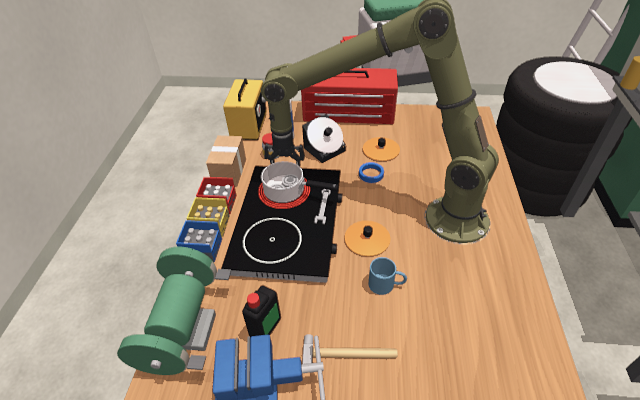

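The fingers straddle the pan's near wall symmetrically, at (205,300) and (440,300). Now I'll push slowly.

Request:
move_arm:
  commands:
    - {"translation": [0, 0.015, -0.01], "twist": [0, 0, 0], "claw": 0}
    - {"translation": [0, 0.03, -0.01], "twist": [0, 0, 0], "claw": 0}
    - {"translation": [0, 0.045, -0.01], "twist": [0, 0, 0], "claw": 0}
    - {"translation": [0, 0.06, -0.01], "twist": [0, 0, 0], "claw": 0}
    - {"translation": [0, 0.08, -0.01], "twist": [0, 0, 0], "claw": 0}
    - {"translation": [0, 0.1, -0.01], "twist": [0, 0, 0], "claw": 0}
    - {"translation": [0, 0.12, -0.01], "twist": [0, 0, 0], "claw": 0}
    - {"translation": [0, 0.14, -0.01], "twist": [0, 0, 0], "claw": 0}
    - {"translation": [0, 0.16, -0.01], "twist": [0, 0, 0], "claw": 0}
    - {"translation": [0, 0.18, -0.01], "twist": [0, 0, 0], "claw": 0}
    - {"translation": [0, 0.195, -0.01], "twist": [0, 0, 0], "claw": 0}
    - {"translation": [0, 0.2, -0.01], "twist": [0, 0, 0], "claw": 0}

```text
clock: 4.1
tool_pos: [0.6371, -0.0892, 0.0933]
tool_rot: [[0.001, 1.0, 0.0], [1.0, -0.001, 0.001], [0.001, 0.0, -1.0]]
contact_force: [-0.2, -3.2, -2.8]
grip_width: 1.001
```

```bash
python3 look.py 4 wrist scene
```

```text
4.2 [ 0.6371 -0.0894  0.0935] [[0.002, 1.0, 0.0], [1.0, -0.002, 0.001], [0.001, 0.0, -1.0]] [ 0.472  0.464 -0.477  1.626  0.231  1.107 -0.067] [ 0.09 -1.48 -1.59] 1.0024057759607314
```

View pics/wrist4.png

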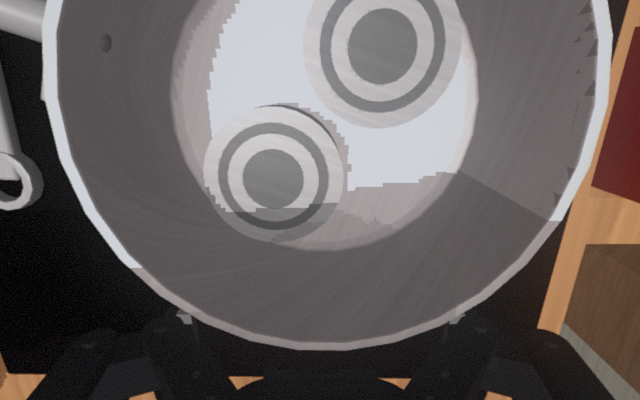

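View pics/scene4.png

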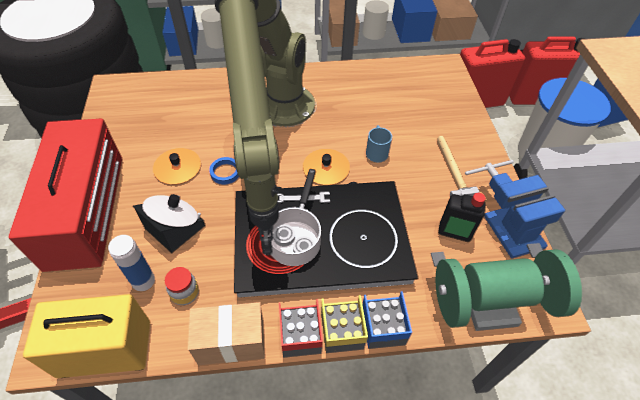

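The pan slides cleanly between the fingers with no tilt: its rim is at (296,228) in the scene view. I'll measure the contact offset.

```bash
cat > pan.py <<'E'
import sys,pickle
from m import circ
from h import *
def rim(f,guess):
    v,u=np.mgrid[0:400,0:640];st=f["state"];W=world(f,u,v,state=st);hsv=cv2.cvtColor(f["frame"],cv2.COLOR_RGB2HSV).astype(int)
    r=np.hypot(W[...,0]-guess[0],W[...,1]-guess[1])
    m=(f["range_z"]>0)&(abs(W[...,2]-.130)<.005)&(hsv[...,1]<60)&(hsv[...,2]>90)&(r<.084)&(r>.06)
    P=W[m];A=np.c_[np.ones(len(P)),P[:,:2]-guess];s=np.linalg.lstsq(A,P[:,2],rcond=None)[0]
    return circ(P[:,:2]),m.sum(),"z,slopes",s.round(4)
if __name__=="__main__":
    g=np.array([float(sys.argv[1]),float(sys.argv[2])])
    for n in sys.argv[3:]:
        f=pickle.load(open(n+".pkl","rb"));print(n,*rim(f,g))
E
python3 pan.py .637 -.02 wrist4 scene4; python3 pan.py .6355 -.055 wrist3 side3
```

```text
wrist4 [ 0.63800537 -0.01550236  0.07174402] 18669 z,slopes [ 0.1291 -0.0048  0.0027]
scene4 [ 0.64013456 -0.01640543  0.07252267] 224 z,slopes [ 0.129   0.0039 -0.0017]
wrist3 [ 0.6346899  -0.05511244  0.07161433] 18484 z,slopes [ 0.1289 -0.0014  0.0035]
side3 [ 0.6344891  -0.05478026  0.07239268] 168 z,slopes [ 0.1289 -0.0037  0.0043]
```

Request:
move_arm:
  commands:
    - {"translation": [0, 0.015, 0], "twist": [0, 0, 0], "claw": 0}
    - {"translation": [0, 0.04, 0], "twist": [0, 0, 0], "claw": 0}
    - {"translation": [0, 0.07, 0], "twist": [0, 0, 0], "claw": 0}
    - {"translation": [0, 0.1, 0], "twist": [0, 0, 0], "claw": 0}
    - {"translation": [0, 0.13, 0], "twist": [0, 0, 0], "claw": 0}
    - {"translation": [0, 0.16, 0], "twist": [0, 0, 0], "claw": 0}
    - {"translation": [0, 0.19, 0], "twist": [0, 0, 0], "claw": 0}
    - {"translation": [0, 0.22, 0], "twist": [0, 0, 0], "claw": 0}
    - {"translation": [0, 0.25, 0], "twist": [0, 0, 0], "claw": 0}
    - {"translation": [0, 0.28, 0], "twist": [0, 0, 0], "claw": 0}
    - {"translation": [0, 0.31, 0], "twist": [0, 0, 0], "claw": 0}
    - {"translation": [0, 0.34, 0], "twist": [0, 0, 0], "claw": 0}

```text
clock: 5.2
tool_pos: [0.6371, -0.0051, 0.0935]
tool_rot: [[0.003, 1.0, 0.0], [1.0, -0.003, -0.0], [-0.0, 0.0, -1.0]]
contact_force: [-0.8, -4.4, -0.3]
grip_width: 1.003
```

Request:
move_arm:
  commands:
    - {"translation": [0, 0.03, 0], "twist": [0, 0, 0], "claw": 0}
    - {"translation": [0, 0.06, 0], "twist": [0, 0, 0], "claw": 0}
    - {"translation": [0, 0.09, 0], "twist": [0, 0, 0], "claw": 0}
    - {"translation": [0, 0.12, 0], "twist": [0, 0, 0], "claw": 0}
    - {"translation": [0, 0.15, 0], "twist": [0, 0, 0], "claw": 0}
    - {"translation": [0, 0.18, 0], "twist": [0, 0, 0], "claw": 0}
    - {"translation": [0, 0.21, 0], "twist": [0, 0, 0], "claw": 0}
    - {"translation": [0, 0.24, 0], "twist": [0, 0, 0], "claw": 0}
    - {"translation": [0, 0.27, 0], "twist": [0, 0, 0], "claw": 0}
    - {"translation": [0, 0.295, 0], "twist": [0, 0, 0], "claw": 0}
    - {"translation": [0, 0.315, 0], "twist": [0, 0, 0], "claw": 0}
    - {"translation": [0, 0.32, 0], "twist": [0, 0, 0], "claw": 0}

```text
clock: 6.2
tool_pos: [0.6369, 0.076, 0.0934]
tool_rot: [[0.001, 1.0, 0.0], [1.0, -0.001, 0.001], [0.001, 0.0, -1.0]]
contact_force: [-0.6, -5.2, 1.1]
grip_width: 1.0
```

```bash
python3 look.py 5 wrist scene; python3 pan.py .637 .16 wrist5 scene5
```

```text
6.3 [0.6369 0.0759 0.0934] [[0.002, 1.0, 0.0], [1.0, -0.002, 0.002], [0.002, 0.0, -1.0]] [ 0.253  0.47  -0.527  1.63   0.255  1.11  -0.342] [-0.5  -0.95  0.47] 0.9999977837767244
wrist5 [0.63781852 0.14978239 0.07182433] 16935 z,slopes [ 0.1292 -0.005   0.0015]
scene5 [0.6401144  0.14867224 0.07271946] 188 z,slopes [0.1291 0.0049 0.0047]
```

View pics/scene5.png

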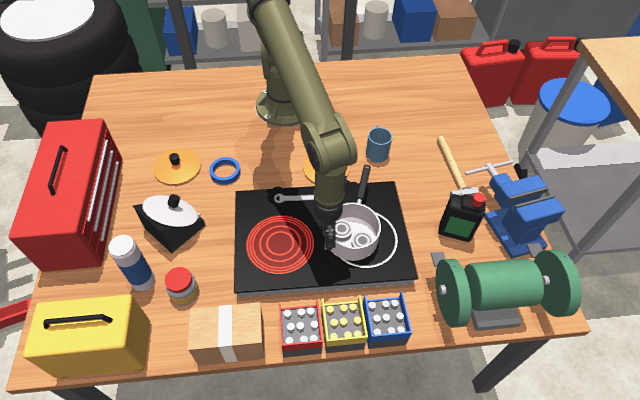

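The pan is at y=0.149 and needs another 34.5 mm. I'll finish the push and then back off.

Request:
move_arm:
  commands:
    - {"translation": [0, 0.015, 0], "twist": [0, 0, 0], "claw": 0}
    - {"translation": [0, 0.035, 0], "twist": [0, 0, 0], "claw": 0}
    - {"translation": [0, 0.055, 0], "twist": [0, 0, 0], "claw": 0}
    - {"translation": [0, 0.075, 0], "twist": [0, 0, 0], "claw": 0}
    - {"translation": [0, 0.095, 0], "twist": [0, 0, 0], "claw": 0}
    - {"translation": [0, 0.11, 0], "twist": [0, 0, 0], "claw": 0}
    - {"translation": [0, 0.125, 0], "twist": [0, 0, 0], "claw": 0}
    - {"translation": [0, 0.133, 0], "twist": [0, 0, 0], "claw": 0}
    - {"translation": [0, 0.138, 0], "twist": [0, 0, 0], "claw": 0}
    - {"translation": [0, 0.138, 0], "twist": [0, 0, 0], "claw": 0}

```text
clock: 7.13
tool_pos: [0.6371, 0.1081, 0.0934]
tool_rot: [[0.004, 1.0, 0.0], [1.0, -0.004, -0.001], [-0.001, 0.0, -1.0]]
contact_force: [-0.2, -4.1, 1.7]
grip_width: 0.998
```

```bash
python3 look.py 6 wrist scene side; python3 pan.py .637 .183 wrist6 scene6 side6
```

```text
7.2833 [0.6371 0.1081 0.0934] [[0.004, 1.0, 0.0], [1.0, -0.004, -0.001], [-0.001, 0.0, -1.0]] [ 0.204  0.481 -0.533  1.617  0.265  1.116 -0.4  ] [-0.65 -4.72  0.94] 0.9985431948599949
wrist6 [0.63823067 0.18174718 0.07183078] 17165 z,slopes [ 0.1292 -0.0045  0.0014]
scene6 [0.64082992 0.18033528 0.07270327] 204 z,slopes [0.1289 0.0048 0.0018]
side6 [0.63854332 0.18188169 0.07271189] 224 z,slopes [ 0.1293 -0.0036  0.0026]
```

View pics/side6.png

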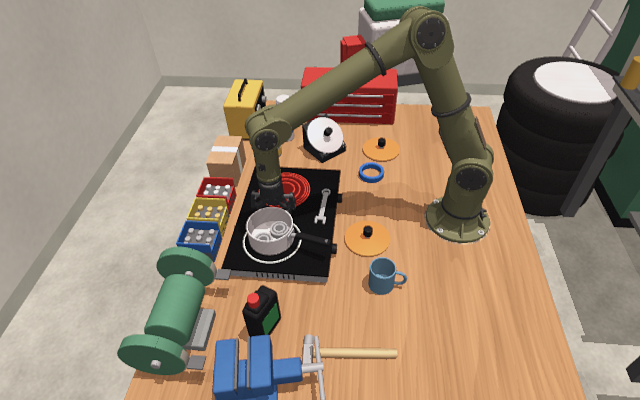

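Pan is at (0.6385, 0.182), 2–3 mm from the ring centre with 17 mm of margin, and the side view shows it inside the ring. I'll back off and rise, then work out the lid pregrasp.

Request:
move_arm:
  commands:
    - {"translation": [0, -0.03, 0], "twist": [0, 0, 0], "claw": 0}
    - {"translation": [0, -0.08, 0], "twist": [0, 0, 0], "claw": 0}
    - {"translation": [0, -0.16, 0], "twist": [0, 0, 0], "claw": 0}
    - {"translation": [0, -0.26, 0.06], "twist": [0, 0, 0], "claw": 0}
    - {"translation": [0, -0.4, 0.18], "twist": [0, 0, 0], "claw": 0}
    - {"translation": [-0.06, -0.54, 0.32], "twist": [0, 0, 0], "claw": 0}
    - {"translation": [-0.14, -0.68, 0.44], "twist": [0, 0, 0], "claw": 0}
    - {"translation": [-0.24, -0.8, 0.54], "twist": [0, 0, 0], "claw": 0}
    - {"translation": [-0.34, -0.92, 0.6], "twist": [0, 0, 0], "claw": 0}
    - {"translation": [-0.4, -1.0, 0.64], "twist": [0, 0, 0], "claw": 0}
    - {"translation": [-0.4, -1.0, 0.64], "twist": [0, 0, 0], "claw": 0}

```text
clock: 8.2
tool_pos: [0.5349, -0.1475, 0.2564]
tool_rot: [[0.01, 1.0, 0.003], [1.0, -0.01, -0.004], [-0.004, 0.003, -1.0]]
contact_force: [0.3, -0.7, -0.1]
grip_width: 1.003
```

```bash
cat > lidpose.py <<'E'
from h import *
from scipy.spatial.transform import Rotation as Ro
n=np.array([-.3838,.4263,.8192]);n/=np.linalg.norm(n)
def target(az=-35.6):
    r=np.array([np.cos(np.radians(az)),np.sin(np.radians(az)),0]);z=-n;y=r-(r@n)*n;y/=np.linalg.norm(y);return np.c_[np.cross(y,z),y,z]
if __name__=="__main__":
    st=robot.get_state();grip=np.array([.4931,-.3531,.1103])
    print(st["clock"],st["tool_pos"],st["qpos"].round(3))
    for az in (-60,-48,-35.6,-20):
        w=Ro.from_matrix(target(az)@st["tool_rot"].T).as_rotvec();print(az,"rot scaled",(w/(np.pi/4)).round(3))
    for d in (.12,.04,.002): print(d,((grip+d*n-st["tool_pos"])/.25).round(3),grip+d*n)
E
python3 lidpose.py;python3 look.py 7 wrist side
```

```text
8.2 [ 0.53487139 -0.1474525   0.25640648] [ 0.645  0.139 -0.466  1.669  0.067  1.346  0.157]
-60 rot scaled [-0.232 -0.779 -1.331]
-48 rot scaled [-0.323 -0.727 -1.019]
-35.6 rot scaled [-0.409 -0.667 -0.696]
-20 rot scaled [-0.504 -0.587 -0.31 ]
0.12 [-0.351 -0.618 -0.191] [ 0.44704683 -0.30194714  0.20859797]
0.04 [-0.228 -0.754 -0.453] [ 0.47774894 -0.33604905  0.14306599]
0.002 [-0.17  -0.819 -0.578] [ 0.49233245 -0.35224745  0.1119383 ]
8.3 [ 0.5363 -0.1445  0.2549] [[0.009, 1.0, 0.003], [1.0, -0.009, -0.002], [-0.002, 0.003, -1.0]] [ 0.642  0.142 -0.469  1.669  0.067  1.343  0.154] [-0.25  0.45 -0.58] 0.9996018426212036
```

View pics/side7.png

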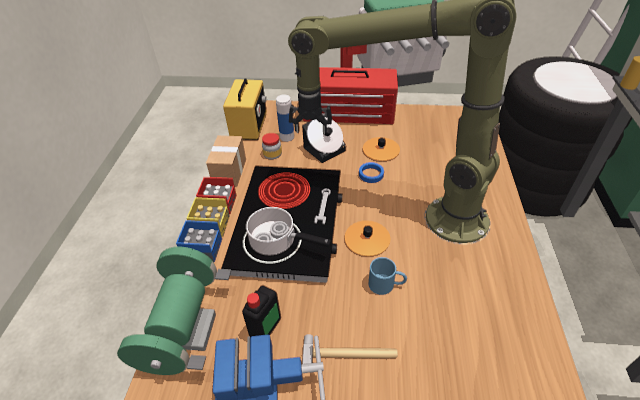

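Request:
move_arm:
  commands:
    - {"translation": [-0.03, -0.06, 0], "twist": [-0.04, -0.06, -0.06], "claw": 0}
    - {"translation": [-0.07, -0.12, 0], "twist": [-0.08, -0.13, -0.14], "claw": 0}
    - {"translation": [-0.11, -0.19, 0], "twist": [-0.12, -0.2, -0.21], "claw": 0}
    - {"translation": [-0.15, -0.26, -0.02], "twist": [-0.17, -0.28, -0.29], "claw": 0}
    - {"translation": [-0.19, -0.34, -0.05], "twist": [-0.22, -0.36, -0.37], "claw": 0}
    - {"translation": [-0.23, -0.42, -0.08], "twist": [-0.27, -0.44, -0.45], "claw": 0}
    - {"translation": [-0.27, -0.5, -0.12], "twist": [-0.32, -0.52, -0.54], "claw": 0}
    - {"translation": [-0.31, -0.56, -0.15], "twist": [-0.36, -0.59, -0.61], "claw": 0}
    - {"translation": [-0.34, -0.61, -0.18], "twist": [-0.39, -0.64, -0.67], "claw": 0}
    - {"translation": [-0.357, -0.63, -0.185], "twist": [-0.409, -0.667, -0.696], "claw": 0}
    - {"translation": [-0.357, -0.63, -0.185], "twist": [-0.409, -0.667, -0.696], "claw": 0}

```text
clock: 9.22
tool_pos: [0.4462, -0.2969, 0.2039]
tool_rot: [[0.568, 0.73, 0.381], [0.81, -0.411, -0.419], [-0.15, 0.547, -0.824]]
contact_force: [0.5, 0.3, 0.4]
grip_width: 1.002
```

```bash
python3 look.py 8 wrist;python3 lidpose.py
```

```text
9.2667 [ 0.4477 -0.2969  0.2054] [[0.566, 0.73, 0.383], [0.811, -0.409, -0.419], [-0.149, 0.548, -0.823]] [ 0.845 -0.252 -0.41   2.239  0.236  0.587 -0.307] [ 0.17 -0.6   0.15] 1.0003071457767376
9.2667 [ 0.44766766 -0.29692092  0.20539739] [ 0.845 -0.252 -0.41   2.239  0.236  0.587 -0.307]
-60 rot scaled [ 0.247 -0.286 -0.553]
-48 rot scaled [ 0.123 -0.149 -0.287]
-35.6 rot scaled [-0.005 -0.008 -0.013]
-20 rot scaled [-0.158  0.161  0.315]
0.12 [-0.002 -0.02   0.013] [ 0.44704683 -0.30194714  0.20859797]
0.04 [ 0.12  -0.157 -0.249] [ 0.47774894 -0.33604905  0.14306599]
0.002 [ 0.179 -0.221 -0.374] [ 0.49233245 -0.35224745  0.1119383 ]
```

View pics/wrist8.png

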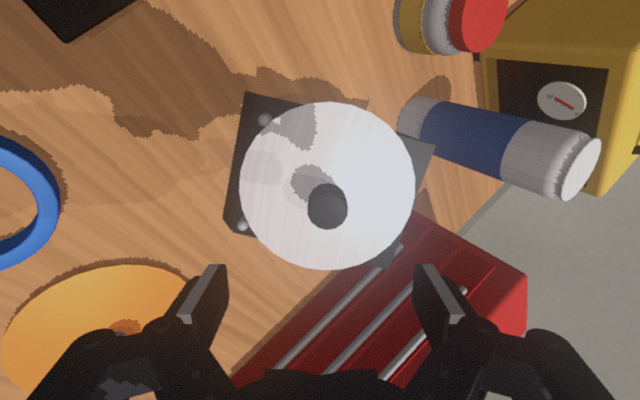

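The pose is reachable. The wrist view has the knob at (327,206), the pins at (265,119) and (243,225), and jaw centre at about u=320. I'll refine the grasp from this view.

```bash
python3 - <<'E'
from m4 import *
f=pickle.load(open("wrist8.pkl","rb"));lid(f,f["state"],(235,95,420,275),n0,np.array([.508,-.363,.086]))
print(proj(f,np.array([[.4874,-.3467,.1226],[.4931,-.3531,.1103]]),f["state"]))
E
```

```text
Traceback (most recent call last):
  File "m4.py", line 9, in lid
    Kp=W[k];hh=h[k];print("knob",k.sum(),np.percentile(hh,[5,50,90,95]))
                                         ~~~~~~~~~~~~~^^^^^^^^^^^^^^^^^
IndexError: index -1 is out of bounds for axis 0 with size 0
```

```bash
python3 - <<'E'
from m4 import *
f=pickle.load(open("wrist8.pkl","rb"));st=f["state"]
for p in [(327,206),(320,195),(335,215),(300,150),(380,190),(265,220)]:
    print(p,f["frame"][p[1],p[0]],f["range_z"][p[1],p[0]],world(f,[p[0]],[p[1]],state=st))
print(proj(f,np.array([[.4874,-.3467,.1226],[.4931,-.3531,.1103],[.5066,-.368,.0816]]),st))
E
```

```text
(327, 206) [97 93 97] 0.24490422 [[ 0.48941307 -0.3418152   0.12050511]]
(320, 195) [90 89 91] 0.24199037 [[ 0.490502   -0.33251098  0.11636432]]
(335, 215) [96 93 97] 0.24679066 [[ 0.48966856 -0.34991962  0.12529637]]
(300, 150) [201 192 193] 0.2729876 [[ 0.50910222 -0.32179986  0.06880306]]
(380, 190) [213 216 223] 0.28460854 [[ 0.53986856 -0.37903208  0.11200504]]
(265, 220) [211 202 201] 0.29636884 [[ 0.44890571 -0.36154408  0.05802707]]
[[329.17782663 212.89050781]
 [328.74624395 206.29534541]
 [328.04717193 193.221974  ]]
```

```bash
sed -i 's/hsv\[...,2\]<75)&(h>.012)/hsv[...,2]<125)\&(h>.02)/' m4.py; python3 look.py 9 wrist; python3 - <<'E'
from m4 import *
for nm,b in (("wrist8",(235,95,420,275)),("wrist9",(235,95,420,275)),("w1",(295,15,445,180))):
    f=pickle.load(open(nm+".pkl","rb"));print(nm,f["state"]["tool_pos"]);lid(f,f["state"],b,n0,np.array([.508,-.363,.086]))
E
```

```text
9.3167 [ 0.4487 -0.2972  0.2066] [[0.566, 0.729, 0.385], [0.811, -0.408, -0.419], [-0.149, 0.549, -0.822]] [ 0.845 -0.252 -0.41   2.237  0.236  0.587 -0.307] [ 0.15 -0.    0.64] 0.9995943253938391
wrist8 [ 0.44623424 -0.29688944  0.20390101]
knob 1422 [0.02741302 0.04424394 0.04526344 0.04559245]
top normal [-0.37984716  0.445337    0.81079658] 1151
r 0.015393784269690514 top [ 0.48708916 -0.34442307  0.12179599] mean [ 0.48770368 -0.34450323  0.12103495] grip [ 0.49284616 -0.35081757  0.10950799] seat [ 0.50627916 -0.36573807  0.08083599]
0.025 3446 h 0.0079 slope x 0.006 y 0.004
0.04 5395 h 0.0066 slope x 0.005 y 0.003
0.055 4455 h 0.0050 slope x 0.005 y 0.003
0.065 3517 h 0.0037 slope x 0.005 y 0.003
0.072 3264 h 0.0025 slope x 0.005 y 0.003
0.078 964 h -0.0014 slope x -0.028 y -0.012
dome fit [ 9.79350417e-03  1.04879443e-03  4.68822870e-03 -1.38060271e+00]
wrist9 [ 0.44766766 -0.29692092  0.20539739]
knob 1417 [0.02633495 0.04425719 0.04528736 0.04551542]
top normal [-0.37695869  0.44868762  0.81029721] 1143
r 0.015436368063092232 top [ 0.4869501  -0.34473877  0.12192432] mean [
[... 404 characters left out ...]
.01988936e-03  5.77923085e-03 -1.39071548e+00]
w1 [ 0.43277038 -0.40983877  0.31812888]
knob 1118 [0.02351455 0.04344426 0.04475701 0.04501583]
top normal [-0.36498862  0.40363541  0.8389647 ] 777
r 0.015644660219550133 top [ 0.48744423 -0.34660905  0.12248161] mean [ 0.48839883 -0.34731633  0.12217401] grip [ 0.49320123 -0.35300355  0.11019361] seat [ 0.50663423 -0.36792405  0.08152161]
0.025 2215 h 0.0080 slope x 0.004 y 0.009
0.04 3721 h 0.0067 slope x 0.005 y 0.008
0.055 3169 h 0.0051 slope x 0.004 y 0.010
0.065 2519 h 0.0037 slope x 0.004 y 0.009
0.072 2383 h 0.0025 slope x 0.003 y 0.010
0.078 392 h 0.0023 slope x -0.017 y 0.024
dome fit [ 0.00948298  0.00244306  0.01055073 -1.1966143 ]
```

Both views agree within 2 mm. I'll approach along the lid axis.

Request:
move_arm:
  commands:
    - {"translation": [0.015, -0.018, -0.03], "twist": [0, 0, 0], "claw": 0}
    - {"translation": [0.035, -0.043, -0.075], "twist": [0, 0, -0.01], "claw": 0}
    - {"translation": [0.06, -0.073, -0.13], "twist": [0, 0, -0.01], "claw": 0}
    - {"translation": [0.085, -0.104, -0.185], "twist": [0, 0, -0.01], "claw": 0}
    - {"translation": [0.105, -0.13, -0.23], "twist": [0, 0, -0.01], "claw": 0}
    - {"translation": [0.122, -0.15, -0.265], "twist": [0, 0, -0.01], "claw": 0}
    - {"translation": [0.135, -0.166, -0.295], "twist": [0, 0, -0.01], "claw": 0}
    - {"translation": [0.147, -0.181, -0.322], "twist": [0, 0, -0.01], "claw": 0}
    - {"translation": [0.147, -0.181, -0.322], "twist": [0, 0, -0.01], "claw": 0}

```text
clock: 10.07
tool_pos: [0.4855, -0.3436, 0.1247]
tool_rot: [[0.574, 0.725, 0.38], [0.806, -0.416, -0.422], [-0.148, 0.548, -0.823]]
contact_force: [-0.6, 0.4, -0.9]
grip_width: 1.001
```

```bash
python3 look.py 10 wrist; sed -i 's/grip=np.array.*/grip=np.array([.493,-.3515,.1097])/' lidpose.py; python3 lidpose.py; python3 - <<'E'
from h import *
import pickle
f=pickle.load(open("wrist10.pkl","rb"));n=np.array([-.3838,.4263,.8192])
print(proj(f,np.array([.493,-.3515,.1097])+.015*n,f["state"]))
E
```

```text
10.1167 [ 0.4854 -0.3434  0.1254] [[0.574, 0.725, 0.38], [0.806, -0.416, -0.422], [-0.148, 0.549, -0.823]] [ 0.928  0.01  -0.481  2.21   0.577  0.415 -0.597] [-0.13  0.19  0.18] 1.0013179001657737
10.1167 [ 0.48541847 -0.34340668  0.12540403] [ 0.928  0.01  -0.481  2.21   0.577  0.415 -0.597]
-60 rot scaled [ 0.246 -0.285 -0.541]
-48 rot scaled [ 0.122 -0.148 -0.276]
-35.6 rot scaled [-0.006 -0.006 -0.002]
-20 rot scaled [-0.158  0.163  0.326]
0.12 [-0.154  0.172  0.33 ] [ 0.44694683 -0.30034714  0.20799797]
0.04 [-0.031  0.036  0.068] [ 0.47764894 -0.33444905  0.14246599]
0.002 [ 0.027 -0.029 -0.056] [ 0.49223245 -0.35064745  0.1113383 ]
[322.98120622 280.76325909]
```

View pics/wrist10.png

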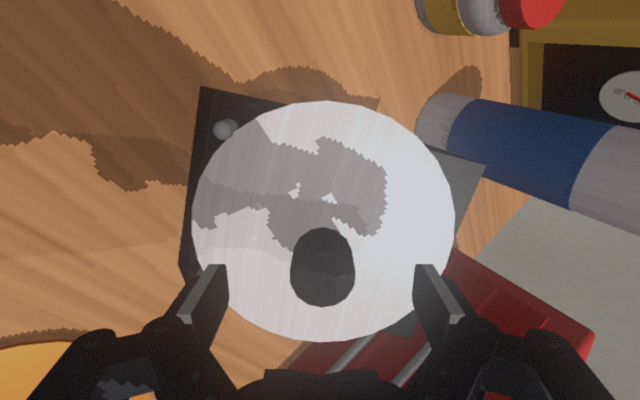

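```bash
python3 - <<'E'
from m4 import *
f=pickle.load(open("wrist10.pkl","rb"));st=f["state"];print(st["tool_pos"])
lid(f,st,(190,95,460,345),n0,np.array([.507,-.366,.082]))
E
```

```text
[ 0.48552714 -0.34357111  0.12469804]
knob 4107 [0.027854   0.04824936 0.04934147 0.04956663]
top normal [-0.36957686  0.45346137  0.81103991] 2951
r 0.01590975560247898 top [ 0.48695723 -0.34519446  0.12202162] mean [ 0.48806657 -0.34412479  0.12093934] grip [ 0.49271423 -0.35158896  0.10973362] seat [ 0.50614723 -0.36650946  0.08106162]
0.025 6657 h 0.0080 slope x 0.005 y 0.005
0.04 11253 h 0.0067 slope x 0.006 y 0.006
0.055 9321 h 0.0052 slope x 0.005 y 0.005
0.065 6947 h 0.0037 slope x 0.005 y 0.006
0.072 6366 h 0.0027 slope x 0.005 y 0.006
0.078 1426 h -0.0001 slope x -0.039 y 0.029
dome fit [ 9.70556179e-03  1.07167592e-03  8.14998039e-03 -1.31364449e+00]
```

Consistent, so I'll finish the approach and close.

Request:
move_arm:
  commands:
    - {"translation": [0.012, -0.011, -0.02], "twist": [0, 0, 0], "claw": 0}
    - {"translation": [0.023, -0.021, -0.04], "twist": [0, 0, 0], "claw": 0}
    - {"translation": [0.03, -0.027, -0.056], "twist": [0, 0, 0], "claw": 0}
    - {"translation": [0.03, -0.027, -0.056], "twist": [0, 0, 0], "claw": 0}
    - {"translation": [0.03, -0.027, -0.056], "twist": [0, 0, 0], "claw": 0.3}
    - {"translation": [0.03, -0.027, -0.056], "twist": [0, 0, 0], "claw": 0.5}
    - {"translation": [0.03, -0.027, -0.056], "twist": [0, 0, 0], "claw": 0.6}
    - {"translation": [0.03, -0.027, -0.056], "twist": [0, 0, 0], "claw": 0.7}
    - {"translation": [0.03, -0.027, -0.056], "twist": [0, 0, 0], "claw": 1}
    - {"translation": [0.03, -0.027, -0.056], "twist": [0, 0, 0], "claw": 1}
    - {"translation": [0.03, -0.027, -0.056], "twist": [0, 0, 0], "claw": 1}
    - {"translation": [0.03, -0.027, -0.056], "twist": [0, 0, 0], "claw": 1}
  force: 50

```text
clock: 11.12
tool_pos: [0.4919, -0.3506, 0.1131]
tool_rot: [[0.575, 0.724, 0.38], [0.804, -0.415, -0.425], [-0.15, 0.55, -0.821]]
contact_force: [-4.1, 3.8, 5.2]
grip_width: 0.357
```

```bash
python3 look.py 11 wrist
```

```text
11.1667 [ 0.4919 -0.3506  0.1131] [[0.575, 0.724, 0.38], [0.804, -0.415, -0.425], [-0.15, 0.55, -0.821]] [ 0.922  0.053 -0.475  2.202  0.664  0.397 -0.674] [-4.24  4.43  4.55] 0.36095366553914787
```

View pics/wrist11.png

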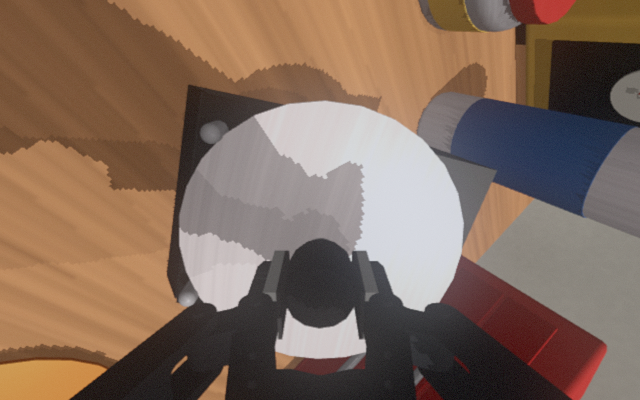

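The grip is firm: 31 mm opening, with the knob between the pads at (320,280). I'll lift 45 mm along the lid axis to clear the pins.

Request:
move_arm:
  commands:
    - {"translation": [-0.004, 0.004, 0.008], "twist": [0, 0, 0], "claw": 1}
    - {"translation": [-0.01, 0.011, 0.021], "twist": [0, 0, 0], "claw": 1}
    - {"translation": [-0.018, 0.02, 0.039], "twist": [0, 0, 0], "claw": 1}
    - {"translation": [-0.026, 0.029, 0.056], "twist": [0, 0, 0], "claw": 1}
    - {"translation": [-0.034, 0.038, 0.073], "twist": [0, 0, 0], "claw": 1}
    - {"translation": [-0.042, 0.047, 0.09], "twist": [0, 0, 0], "claw": 1}
    - {"translation": [-0.05, 0.056, 0.107], "twist": [0, 0, 0], "claw": 1}
    - {"translation": [-0.058, 0.065, 0.124], "twist": [0, 0, 0], "claw": 1}
    - {"translation": [-0.065, 0.072, 0.138], "twist": [0, 0, 0], "claw": 1}
    - {"translation": [-0.069, 0.077, 0.147], "twist": [0, 0, 0], "claw": 1}

```text
clock: 12.0
tool_pos: [0.4746, -0.3312, 0.1499]
tool_rot: [[0.575, 0.724, 0.381], [0.804, -0.415, -0.425], [-0.15, 0.551, -0.821]]
contact_force: [0.8, -0.6, -2.1]
grip_width: 0.359
```

```bash
python3 look.py 12 side wrist; python3 - <<'E'
from h import *
from scipy.spatial.transform import Rotation as Ro
st=robot.get_state()
for yaw in (0,-15,-30):
    y=np.array([np.cos(np.radians(yaw)),np.sin(np.radians(yaw)),0]);z=np.array([0,0,-1.]);T=np.c_[np.cross(y,z),y,z]
    print(yaw,Ro.from_matrix(T@st["tool_rot"].T).as_rotvec()/(np.pi/4))
E
```

```text
12.1 [ 0.4749 -0.3314  0.15  ] [[0.575, 0.724, 0.381], [0.804, -0.415, -0.425], [-0.15, 0.551, -0.821]] [ 0.926 -0.07  -0.48   2.222  0.454  0.455 -0.494] [-0.11 -0.53 -1.76] 0.35770878440620474
0 [0.41160919 0.66751655 0.70896662]
-15 [0.49054659 0.60234622 0.38616194]
-30 [0.56278571 0.53110082 0.06318961]
```

View pics/side12.png

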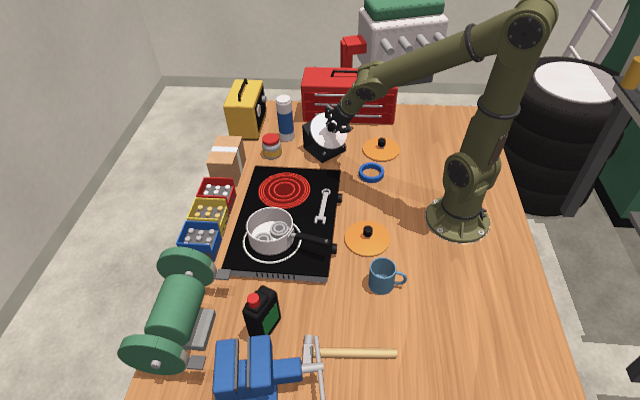

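View pics/wrist12.png

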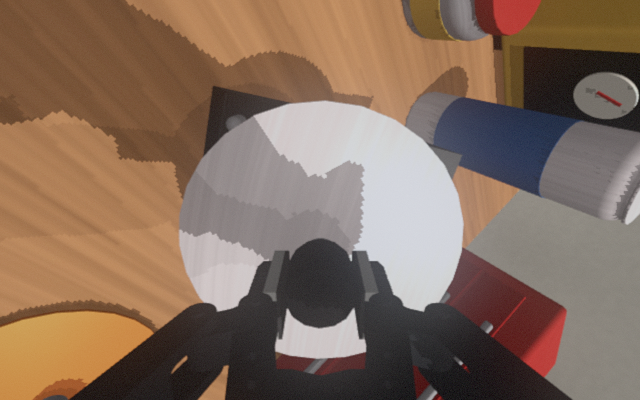

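The lid is clear of the pins and follows the gripper, with about 2 N of weight on it. I'll raise it, level it and carry it towards the pan.

Request:
move_arm:
  commands:
    - {"translation": [-0.01, 0.01, 0.07], "twist": [0, 0, 0], "claw": 1}
    - {"translation": [-0.01, 0.02, 0.17], "twist": [0.02, 0.03, 0.03], "claw": 1}
    - {"translation": [0, 0.06, 0.27], "twist": [0.05, 0.08, 0.09], "claw": 1}
    - {"translation": [0.03, 0.12, 0.37], "twist": [0.1, 0.16, 0.17], "claw": 1}
    - {"translation": [0.07, 0.2, 0.45], "twist": [0.15, 0.24, 0.26], "claw": 1}
    - {"translation": [0.12, 0.29, 0.5], "twist": [0.2, 0.33, 0.35], "claw": 1}
    - {"translation": [0.17, 0.38, 0.52], "twist": [0.25, 0.41, 0.44], "claw": 1}
    - {"translation": [0.22, 0.48, 0.52], "twist": [0.3, 0.49, 0.52], "claw": 1}
    - {"translation": [0.27, 0.57, 0.52], "twist": [0.35, 0.56, 0.6], "claw": 1}
    - {"translation": [0.31, 0.65, 0.52], "twist": [0.39, 0.63, 0.67], "claw": 1}
    - {"translation": [0.34, 0.7, 0.52], "twist": [0.412, 0.667, 0.709], "claw": 1}
    - {"translation": [0.34, 0.72, 0.52], "twist": [0.412, 0.667, 0.709], "claw": 1}

```text
clock: 13.1
tool_pos: [0.5623, -0.1493, 0.2782]
tool_rot: [[-0.004, 1.0, -0.001], [1.0, 0.004, 0.004], [0.004, -0.001, -1.0]]
contact_force: [-0.1, 0.1, -2.0]
grip_width: 0.361
```

```bash
python3 look.py 13 side scene wrist; python3 pan.py .638 .182 scene13 side13
```

```text
13.25 [ 0.5595 -0.1517  0.2789] [[0.0, 1.0, -0.001], [1.0, -0.0, -0.0], [-0.0, -0.001, -1.0]] [ 0.667  0.193 -0.514  1.571  0.096  1.404  0.144] [-0.42 -1.1  -1.29] 0.3584867247794927
scene13 [0.64091572 0.18042979 0.07241023] 292 z,slopes [0.1292 0.0008 0.0026]
side13 [0.63832555 0.18170971 0.07267858] 234 z,slopes [0.1294 0.0057 0.006 ]
```

View pics/side13.png

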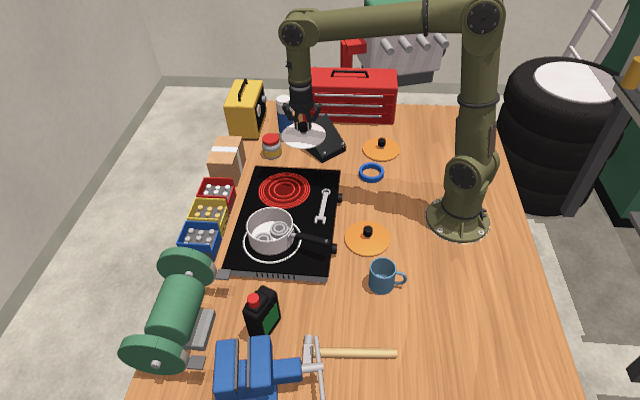

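View pics/scene13.png

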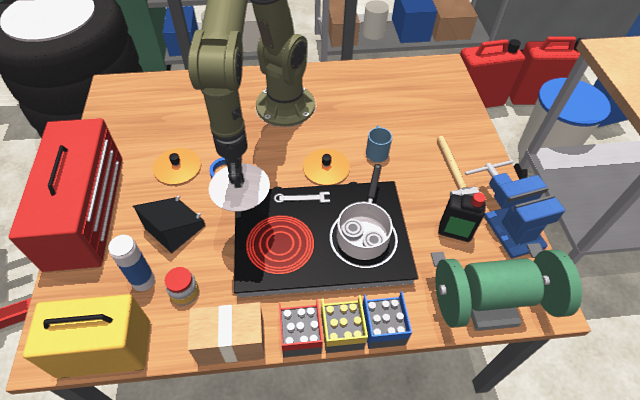

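The pan stands inside the white ring, with its base at (363,245) in the scene view. The lid hangs roughly level. I'll measure the lid's centre and tilt relative to the TCP.

```bash
python3 - <<'E'
from h import *
from m import circ
import pickle
for nm in ("wrist13","scene13","side13"):
    f=pickle.load(open(nm+".pkl","rb"));st=f["state"];T=st["tool_pos"];print(nm,T)
    v,u=np.mgrid[0:400,0:640];W=world(f,u,v,state=st);hsv=cv2.cvtColor(f["frame"],cv2.COLOR_RGB2HSV).astype(int)
    L=W-T;r=np.hypot(L[...,0],L[...,1])
    m=(abs(L[...,2]+.03)<.02)&(r<.1)&(r>.025)&(hsv[...,1]<50)&(hsv[...,2]>90)
    A=np.c_[np.ones(m.sum()),L[m][:,:2],r[m]**2];s=np.linalg.lstsq(A,L[m][:,2],rcond=None)[0];print(m.sum(),"dome fit",s)
    for k in range(2):
      j=m&(r>.05)&(r<.075);A=np.c_[np.ones(j.sum()),L[j][:,:2]];s=np.linalg.lstsq(A,L[j][:,2],rcond=None)[0]
    print(" annulus h, slopes",s)
    # flange edge outline
    cn,_=cv2.findContours(m.astype(np.uint8),cv2.RETR_EXTERNAL,cv2.CHAIN_APPROX_NONE);cn=max(cn,key=len)[:,0]
    X=world(f,cn[:,0],cn[:,1],z=T[2]-.034,state=st)[:,:2]-T[:2];rr=np.hypot(*X.T);X=X[rr>.065];print(" edge circle rel TCP",circ(X),len(X))
E
```

```text
wrist13 [ 0.56016253 -0.15039747  0.27862011]
41518 dome fit [-0.02999716  0.00304425  0.01052934 -1.20112187]
 annulus h, slopes [-0.03477369  0.00302583  0.00776367]
 edge circle rel TCP [-0.00021781  0.00338649  0.07610063] 587
scene13 [ 0.56109569 -0.14896572  0.27834178]
1827 dome fit [-0.02950007  0.00123962  0.01183454 -1.20591437]
 annulus h, slopes [-0.03438404 -0.00071065  0.01147043]
 edge circle rel TCP [0.0036465  0.00049681 0.07704871] 143
side13 [ 0.56226549 -0.14927727  0.2782026 ]
710 dome fit [-0.02966512  0.00367285  0.01556765 -1.17181866]
 annulus h, slopes [-0.03411457  0.00844359  0.00678825]
 edge circle rel TCP [-0.00082174  0.00436561  0.07661932] 86
```

View pics/wrist13.png

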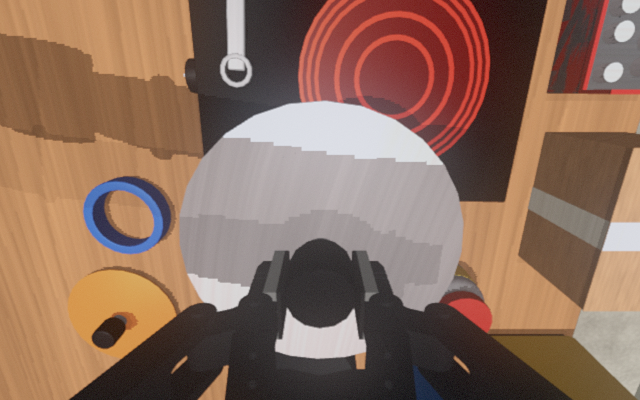

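The lid is level within 0.7°, its centre is 3 mm in +y from the TCP, and its seat is about 40 mm below the TCP. The target TCP is (0.6387, 0.1786), and it should seat at a TCP z of about 0.170.

Request:
move_arm:
  commands:
    - {"translation": [0.02, 0.04, 0], "twist": [0, 0, 0], "claw": 1}
    - {"translation": [0.05, 0.11, 0], "twist": [0, 0, 0], "claw": 1}
    - {"translation": [0.08, 0.2, 0], "twist": [0, 0, 0], "claw": 1}
    - {"translation": [0.11, 0.3, 0], "twist": [0, 0, 0], "claw": 1}
    - {"translation": [0.14, 0.4, 0], "twist": [0, 0, 0], "claw": 1}
    - {"translation": [0.18, 0.5, 0], "twist": [0, 0, 0], "claw": 1}
    - {"translation": [0.21, 0.6, 0], "twist": [0, 0, 0], "claw": 1}
    - {"translation": [0.24, 0.7, 0], "twist": [0, 0, 0], "claw": 1}
    - {"translation": [0.27, 0.8, 0], "twist": [0, 0, 0], "claw": 1}
    - {"translation": [0.3, 0.88, 0], "twist": [0, 0, 0], "claw": 1}
    - {"translation": [0.316, 0.94, 0], "twist": [0, 0, 0], "claw": 1}
    - {"translation": [0.316, 0.98, 0], "twist": [0, 0, 0], "claw": 1}

```text
clock: 14.25
tool_pos: [0.6388, 0.0956, 0.2795]
tool_rot: [[-0.001, 1.0, 0.0], [1.0, 0.001, 0.001], [0.001, 0.0, -1.0]]
contact_force: [-0.0, -0.4, -1.3]
grip_width: 0.358
```

Request:
move_arm:
  commands:
    - {"translation": [0, 0.06, 0], "twist": [0, 0, 0], "claw": 1}
    - {"translation": [0, 0.13, 0], "twist": [0, 0, 0], "claw": 1}
    - {"translation": [0, 0.2, -0.01], "twist": [0, 0, 0], "claw": 1}
    - {"translation": [0, 0.26, -0.04], "twist": [0, 0, 0], "claw": 1}
    - {"translation": [0, 0.31, -0.09], "twist": [0, 0, 0], "claw": 1}
    - {"translation": [0, 0.335, -0.14], "twist": [0, 0, 0], "claw": 1}
    - {"translation": [0, 0.341, -0.19], "twist": [0, 0, 0], "claw": 1}
    - {"translation": [0, 0.341, -0.23], "twist": [0, 0, 0], "claw": 1}
    - {"translation": [0, 0.341, -0.26], "twist": [0, 0, 0], "claw": 1}
    - {"translation": [0, 0.341, -0.28], "twist": [0, 0, 0], "claw": 1}
    - {"translation": [0, 0.341, -0.28], "twist": [0, 0, 0], "claw": 1}
    - {"translation": [0, 0.341, -0.28], "twist": [0, 0, 0], "claw": 1}

```text
clock: 15.25
tool_pos: [0.639, 0.178, 0.2093]
tool_rot: [[0.001, 1.0, -0.001], [1.0, -0.001, 0.0], [0.0, -0.001, -1.0]]
contact_force: [-0.4, 0.1, -1.9]
grip_width: 0.358
```

```bash
python3 look.py 14 scene side wrist;python3 - <<'E'
from h import *
st=robot.get_state();print((np.array([.6387,.1786,.19])-st["tool_pos"])/.25)
import pickle
f=pickle.load(open("side14.pkl","rb"));print(f["state"]["tool_pos"])
a=f["frame"][150:290,200:360,::-1];b=pickle.load(open("scene14.pkl","rb"))["frame"][160:300,270:470,::-1]
cv2.imwrite("pics/c14.png",np.hstack([cv2.resize(a,None,fx=2.2,fy=2.2,interpolation=3),cv2.resize(b,None,fx=2.2,fy=2.2,interpolation=3)]))
E
```

```text
15.4 [0.6393 0.1788 0.2103] [[0.001, 1.0, 0.001], [1.0, -0.001, 0.001], [0.001, 0.001, -1.0]] [ 0.168  0.442 -0.648  1.447  0.268  1.341 -0.495] [-0.81 -0.09 -2.3 ] 0.35611091009452495
[-0.00226733 -0.00074054 -0.08101633]
[0.63921859 0.17836449 0.20985948]
```

View pics/c14.png

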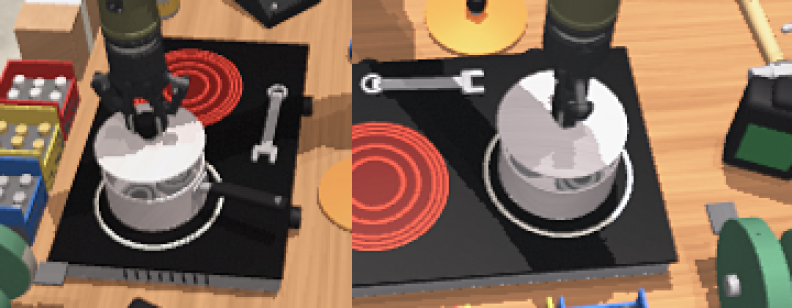

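The lid is hovering centred over the pan. I'll lower it to just before the plug enters, then creep.

Request:
move_arm:
  commands:
    - {"translation": [-0.002, 0, -0.015], "twist": [0, 0, 0], "claw": 1}
    - {"translation": [-0.002, 0, -0.035], "twist": [0, 0, 0], "claw": 1}
    - {"translation": [-0.002, 0, -0.055], "twist": [0, 0, 0], "claw": 1}
    - {"translation": [-0.002, 0, -0.075], "twist": [0, 0, 0], "claw": 1}
    - {"translation": [-0.002, 0, -0.09], "twist": [0, 0, 0], "claw": 1}
    - {"translation": [-0.002, 0, -0.1], "twist": [0, 0, 0], "claw": 1}
    - {"translation": [-0.002, 0, -0.11], "twist": [0, 0, 0], "claw": 1}
    - {"translation": [-0.002, 0, -0.12], "twist": [0, 0, 0], "claw": 1}
    - {"translation": [-0.002, 0, -0.128], "twist": [0, 0, 0], "claw": 1}
    - {"translation": [-0.002, 0, -0.136], "twist": [0, 0, 0], "claw": 1}
    - {"translation": [-0.002, 0, -0.136], "twist": [0, 0, 0], "claw": 1}

```text
clock: 16.32
tool_pos: [0.6381, 0.1788, 0.1749]
tool_rot: [[0.0, 1.0, -0.001], [1.0, -0.0, 0.0], [0.0, -0.001, -1.0]]
contact_force: [-0.1, -0.4, -2.0]
grip_width: 0.359
```

```bash
python3 look.py 15 scene side wrist;python3 - <<'E'
from h import *
import pickle
f=pickle.load(open("side15.pkl","rb"));print(f["state"]["tool_pos"])
a=f["frame"][190:260,230:320,::-1];b=pickle.load(open("scene15.pkl","rb"))["frame"][190:260,320:410,::-1]
cv2.imwrite("pics/c15.png",np.hstack([cv2.resize(a,None,fx=4.2,fy=4.2,interpolation=3),cv2.resize(b,None,fx=4.2,fy=4.2,interpolation=3)]))
E
```

```text
16.4667 [0.6383 0.1789 0.1755] [[0.0, 1.0, -0.0], [1.0, -0.0, 0.001], [0.001, -0.0, -1.0]] [ 0.166  0.464 -0.641  1.49   0.282  1.281 -0.506] [-0.69  0.61 -0.57] 0.3585968990890971
[0.6381751  0.17876291 0.17516027]
```

View pics/c15.png

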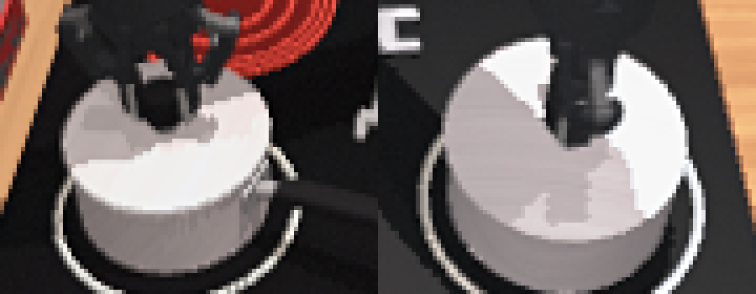

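Request:
move_arm:
  commands:
    - {"translation": [0, 0, -0.004], "twist": [0, 0, 0], "claw": 1}
    - {"translation": [0, 0, -0.008], "twist": [0, 0, 0], "claw": 1}
    - {"translation": [0, 0, -0.012], "twist": [0, 0, 0], "claw": 1}
    - {"translation": [0, 0, -0.016], "twist": [0, 0, 0], "claw": 1}
    - {"translation": [0, 0, -0.016], "twist": [0, 0, 0], "claw": 1}

```text
clock: 16.88
tool_pos: [0.6381, 0.1788, 0.1711]
tool_rot: [[0.0, 1.0, -0.001], [1.0, -0.0, 0.001], [0.001, -0.001, -1.0]]
contact_force: [1.0, -1.1, -2.9]
grip_width: 0.36
```

Request:
move_arm:
  commands:
    - {"translation": [0, 0, -0.003], "twist": [0, 0, 0], "claw": 1}
    - {"translation": [0, 0, -0.006], "twist": [0, 0, 0], "claw": 1}
    - {"translation": [0, 0, -0.006], "twist": [0, 0, 0], "claw": 1}

```text
clock: 17.13
tool_pos: [0.6384, 0.179, 0.1702]
tool_rot: [[0.0, 1.0, -0.0], [1.0, -0.0, 0.001], [0.001, -0.0, -1.0]]
contact_force: [-1.1, 0.0, -0.1]
grip_width: 0.359
```

Request:
move_arm:
  commands:
    - {"translation": [0, 0, -0.003], "twist": [0, 0, 0], "claw": 1}
    - {"translation": [0, 0, -0.006], "twist": [0, 0, 0], "claw": 1}
    - {"translation": [0, 0, -0.006], "twist": [0, 0, 0], "claw": 1}

```text
clock: 17.38
tool_pos: [0.6384, 0.1792, 0.1699]
tool_rot: [[0.0, 1.0, 0.0], [1.0, -0.0, 0.001], [0.001, 0.0, -1.0]]
contact_force: [-1.0, -0.6, 5.6]
grip_width: 0.363
```

```bash
python3 look.py 16 scene side wrist;python3 - <<'E'
from h import *
import pickle
f=pickle.load(open("side16.pkl","rb"))
a=f["frame"][190:260,230:320,::-1];b=pickle.load(open("scene16.pkl","rb"))["frame"][190:260,320:410,::-1]
cv2.imwrite("pics/c16.png",np.hstack([cv2.resize(a,None,fx=4.2,fy=4.2,interpolation=3),cv2.resize(b,None,fx=4.2,fy=4.2,interpolation=3)]))
for nm in ("wrist16","scene16","side16"):
    f=pickle.load(open(nm+".pkl","rb"));st=f["state"];T=st["tool_pos"]
    v,u=np.mgrid[0:400,0:640];W=world(f,u,v,state=st);hsv=cv2.cvtColor(f["frame"],cv2.COLOR_RGB2HSV).astype(int)
    L=W-np.array([.6385,.1818,0]);r=np.hypot(L[...,0],L[...,1])
    m=(abs(L[...,2]-.137)<.008)&(r<.078)&(r>.025)&(hsv[...,1]<50)&(hsv[...,2]>90)
    A=np.c_[np.ones(m.sum()),L[m][:,:2],r[m]**2];print(nm,m.sum(),"dome",np.linalg.lstsq(A,L[m][:,2],rcond=None)[0].round(4))
E
```

```text
17.5333 [0.6384 0.1792 0.1699] [[0.0, 1.0, 0.0], [1.0, -0.0, 0.001], [0.001, 0.0, -1.0]] [ 0.165  0.468 -0.64   1.497  0.285  1.271 -0.508] [-1.12 -0.67  5.42] 0.3571286849111289
wrist16 40373 dome [ 1.3990e-01 -4.0000e-04 -6.7000e-03 -1.1959e+00]
scene16 1602 dome [ 1.3980e-01  8.0000e-04 -7.3000e-03 -1.1808e+00]
side16 1001 dome [ 0.1402 -0.0013 -0.0056 -1.1064]
```

View pics/c16.png

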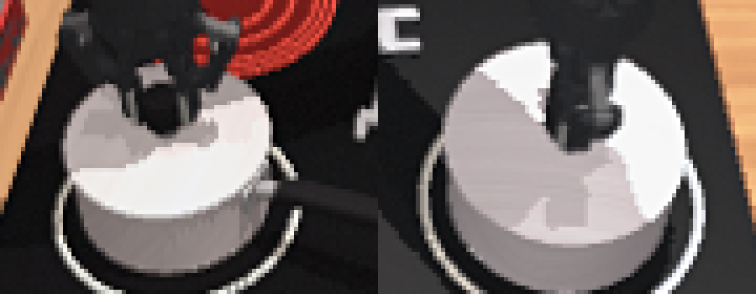

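Contact came at a TCP z of 0.170 with about 7 N change, and the lid apex is at 0.140, so the seat is at 0.130. That means seated. I'll release gently and rise.

Request:
move_arm:
  commands:
    - {"translation": [0, 0, 0], "twist": [0, 0, 0], "claw": 0.6}
    - {"translation": [0, 0, 0], "twist": [0, 0, 0], "claw": 0.5}
    - {"translation": [0, 0, 0], "twist": [0, 0, 0], "claw": 0.3}
    - {"translation": [0, 0, 0], "twist": [0, 0, 0], "claw": 0.1}
    - {"translation": [0, 0, 0], "twist": [0, 0, 0], "claw": 0}
    - {"translation": [0, 0, 0], "twist": [0, 0, 0], "claw": 0}
    - {"translation": [0, 0, 0], "twist": [0, 0, 0], "claw": 0}

```text
clock: 18.12
tool_pos: [0.6383, 0.1789, 0.1683]
tool_rot: [[0.0, 1.0, -0.001], [1.0, -0.0, 0.001], [0.001, -0.001, -1.0]]
contact_force: [-0.2, 0.1, 0.2]
grip_width: 0.997
```

```bash
python3 look.py 17 wrist
```

```text
18.1667 [0.6383 0.1789 0.1682] [[0.0, 1.0, -0.001], [1.0, -0.0, 0.001], [0.001, -0.001, -1.0]] [ 0.165  0.469 -0.639  1.498  0.286  1.269 -0.508] [-0.43  0.    0.6 ] 1.0043816879710568
```

View pics/wrist17.png

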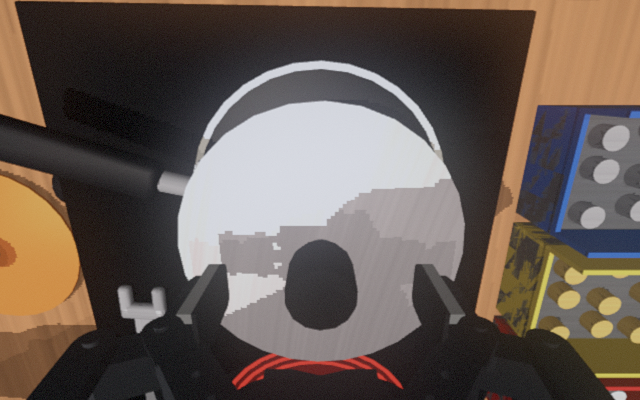

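The fingers are open and clear of the knob at (320,285). I'll rise straight up and then move away.

Request:
move_arm:
  commands:
    - {"translation": [0, 0, 0.03], "twist": [0, 0, 0], "claw": 0}
    - {"translation": [0, 0, 0.08], "twist": [0, 0, 0], "claw": 0}
    - {"translation": [0, 0, 0.16], "twist": [0, 0, 0], "claw": 0}
    - {"translation": [0, 0, 0.26], "twist": [0, 0, 0], "claw": 0}
    - {"translation": [0, 0, 0.36], "twist": [0, 0, 0], "claw": 0}
    - {"translation": [-0.05, -0.1, 0.46], "twist": [0, 0, 0], "claw": 0}
    - {"translation": [-0.12, -0.22, 0.52], "twist": [0, 0, 0], "claw": 0}
    - {"translation": [-0.2, -0.34, 0.56], "twist": [0, 0, 0], "claw": 0}
    - {"translation": [-0.3, -0.46, 0.56], "twist": [0, 0, 0], "claw": 0}
    - {"translation": [-0.4, -0.58, 0.56], "twist": [0, 0, 0], "claw": 0}
    - {"translation": [-0.46, -0.64, 0.56], "twist": [0, 0, 0], "claw": 0}
    - {"translation": [-0.46, -0.64, 0.56], "twist": [0, 0, 0], "claw": 0}

```text
clock: 19.17
tool_pos: [0.5213, 0.0141, 0.3103]
tool_rot: [[0.007, 1.0, 0.001], [1.0, -0.007, -0.004], [-0.004, 0.001, -1.0]]
contact_force: [0.8, -0.0, 0.4]
grip_width: 1.001
```

```bash
python3 look.py 18 scene side;python3 - <<'E'
from h import *
from m import circ
import pickle
for nm in ("scene18","side18"):
    f=pickle.load(open(nm+".pkl","rb"));st=f["state"]
    v,u=np.mgrid[0:400,0:640];W=world(f,u,v,state=st);hsv=cv2.cvtColor(f["frame"],cv2.COLOR_RGB2HSV).astype(int)
    L=W-np.array([.6385,.1818,0]);r=np.hypot(L[...,0],L[...,1])
    m=(abs(L[...,2]-.137)<.009)&(r<.085)&(hsv[...,1]<50)&(hsv[...,2]>90)
    j=m&(r>.025)&(r<.076);A=np.c_[np.ones(j.sum()),L[j][:,:2],r[j]**2];print(nm,j.sum(),"dome",np.linalg.lstsq(A,L[j][:,2],rcond=None)[0].round(4))
    cn,_=cv2.findContours(m.astype(np.uint8),cv2.RETR_EXTERNAL,cv2.CHAIN_APPROX_NONE);cn=max(cn,key=len)[:,0]
    print(" edge",circ(world(f,cn[:,0],cn[:,1],z=.1315)[:,:2]))
a=pickle.load(open("side18.pkl","rb"))["frame"][180:270,220:340,::-1];b=pickle.load(open("scene18.pkl","rb"))["frame"][180:270,300:420,::-1]
cv2.imwrite("pics/c18.png",np.hstack([cv2.resize(a,None,fx=3.3,fy=3.3,interpolation=3),cv2.resize(b,None,fx=3.3,fy=3.3,interpolation=3)]))
E
```

```text
19.2667 [0.5234 0.0186 0.31  ] [[0.002, 1.0, 0.002], [1.0, -0.002, -0.0], [-0.0, 0.002, -1.0]] [ 0.504  0.056 -0.611  1.649  0.033  1.445 -0.112] [ 0.23  0.41 -0.29] 0.9994985786278257
scene18 1729 dome [ 1.398e-01 -7.000e-04 -7.500e-03 -1.174e+00]
 edge [0.63894988 0.1785019  0.0778292 ]
side18 1103 dome [ 0.1407 -0.0024 -0.0089 -1.2292]
 edge [0.63884305 0.17765742 0.07781881]
```

View pics/scene18.png

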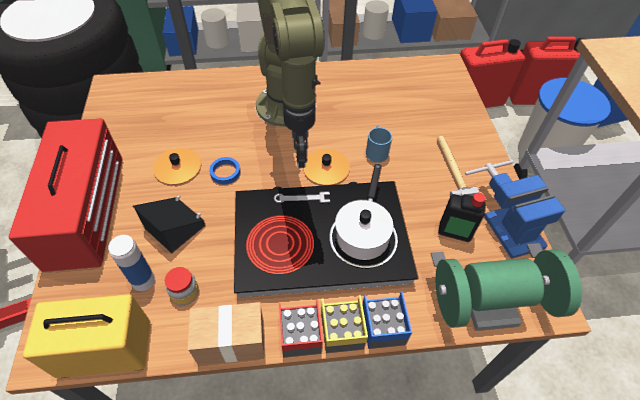

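View pics/c18.png

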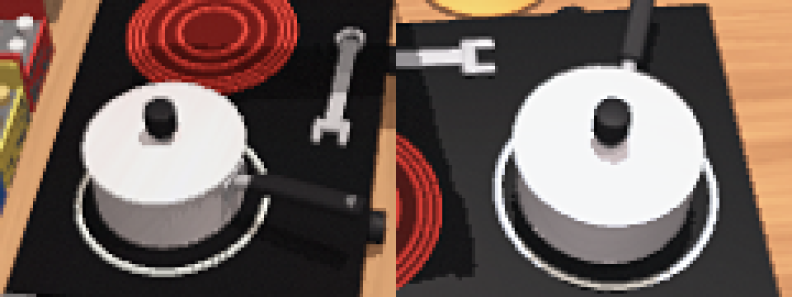

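```bash
python3 - <<'E'
from h import *
import pickle
for nm in ("scene18","side18"):
    f=pickle.load(open(nm+".pkl","rb"));v,u=np.mgrid[0:400,0:640];W=world(f,u,v);hsv=cv2.cvtColor(f["frame"],cv2.COLOR_RGB2HSV).astype(int)
    L=W-np.array([.6389,.1782,0]);r=np.hypot(L[...,0],L[...,1]);j=(abs(L[...,2]-.137)<.009)&(r>.025)&(r<.075)&(hsv[...,1]<50)&(hsv[...,2]>90)
    A=np.c_[np.ones(j.sum()),L[j][:,:2],r[j]**2];print(nm,np.linalg.lstsq(A,L[j][:,2],rcond=None)[0].round(4))
    H=(W[...,2]>.1)&(W[...,2]<.16)&(W[...,0]>.42)&(W[...,0]<.56)&(W[...,1]>.15)&(W[...,1]<.3)&(hsv[...,2]<80)
    print(" handle",H.sum(),W[H].mean(0).round(4))
    # pan body, upper-mid wall points
    b=(W[...,2]>.065)&(W[...,2]<.118)&(np.hypot(W[...,0]-.638,W[...,1]-.182)<.083)&(hsv[...,1]<60)&(hsv[...,2]>70)
    P=W[b][:,:2];from scipy.optimize import least_squares as ls
    print(" wall fit r=75",b.sum(),ls(lambda p:np.hypot(P[:,0]-p[0],P[:,1]-p[1])-.075,[.638,.182],loss='soft_l1',f_scale=.002).x.round(4))
f=pickle.load(open("scene13.pkl","rb"));v,u=np.mgrid[0:400,0:640];W=world(f,u,v);hsv=cv2.cvtColor(f["frame"],cv2.COLOR_RGB2HSV).astype(int)
H=(W[...,2]>.1)&(W[...,2]<.16)&(W[...,0]>.42)&(W[...,0]<.56)&(W[...,1]>.15)&(W[...,1]<.3)&(hsv[...,2]<80);print("scene13 handle",H.sum(),W[H].mean(0).round(4))
a=pickle.load(open("f0.pkl","rb"))["side"]["frame"].astype(int);b=pickle.load(open("side18.pkl","rb"))["frame"].astype(int)
d=(abs(a-b).sum(2)>90).astype(np.uint8)
k,_,s,c=cv2.connectedComponentsWithStats(d)
for i in range(1,k):
    if s[i,4]>25: print("diff",s[i],c[i].round())
E
```

```text
scene18 [ 0.1397 -0.0015  0.0012 -1.1566]
 handle 238 [0.5023 0.2314 0.1345]
 wall fit r=75 484 [0.639  0.1809]
side18 [ 1.4080e-01 -3.0000e-03 -9.0000e-04 -1.2501e+00]
 handle 255 [0.4943 0.2376 0.1344]
 wall fit r=75 444 [0.6387 0.1797]
scene13 handle 237 [0.5032 0.2311 0.1347]
diff [  284     0   218   226 13820] [376.  85.]
diff [ 475    0   61  194 2940] [508.  69.]
diff [359  23  10   5  30] [363.  25.]
diff [345  78  35  10 238] [364.  83.]
diff [356  95  20   2  34] [367.  95.]
diff [443 150  26  38 231] [452. 161.]
diff [303 152  12   8  34] [308. 156.]
diff [471 157  12   9  38] [477. 161.]
diff [484 157   8  10  35] [489. 162.]
diff [ 260  161   50   43 1519] [283. 182.]
diff [463 160  20  24 220] [471. 171.]
diff [369 168  10   8  36] [374. 171.]
diff [470 187  14   8  45] [477. 191.]
diff [322 192   9   7  41] [325. 194.]
diff [320 202   6   7  31] [323. 205.]
diff [ 244  204   53   52 1988] [270. 230.]
diff [242 232   5  13  26] [244. 237.]
```

The lid is level (slope under 0.2°) and its apex is at 0.140. The pan is centred at about (0.639, 0.181), well inside the ring, and the bystanders haven't moved. I'll hand in.

```bash
python3 -c "
from plant import robot
print(robot.job_done())"
```

```text
the job is handed in; nothing more can be done
None
```

I slid the pan into the white ring and seated the lid on it, then handed the job in at about 19 s of the 61 s allowed. No verdict was returned.

- **Pan:** I pushed it about 0.24 m across the glass with the two open fingers straddling its wall, at no more than about 5 N. The rim stayed level in every view. It ended at about (0.639, 0.181), which is 2–4 mm from the ring centre, with 17 mm of margin available.
- **Lid:** I took it by the knob along its sloping axis and lifted it 41–45 mm, clear of the 18 mm pins. I levelled it and lowered it until contact, with a force change of about 7 N. After release and retreat it lay level within 0.2°, with its apex at 0.140 m, which matches a seat at rim height of 0.130 m.
- **Checks that disagreed:** The last views put the lid centre 2–3.5 mm off the pan's axis, within the plug's 5.5 mm play. My earlier wrist-view estimate of the lid's centre was about 3 mm off because the fingers hid part of the edge.
- **Everything else:** The bystanders looked unmoved, and the remaining image differences looked like the arm, the pan, the lid and shadows. The gripper is empty and well clear of the pan.

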